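# Set up the injection tray

### The arm

A 6-joint arm with a two-finger parallel gripper is mounted at the origin on a cart in front of the work surface, level with it; the furniture and walls round the work are solid. World frame = base frame: x ahead of the robot, y to its left, z up, the work surface at z = 0. Lengths are in mm, angles in rad, forces in N, time in s.
With the tool pointing down it reaches from about 300 to 775 mm from the base axis. Payload 14.6 kg.
Tool frame: the origin (TCP) lies between the finger pads; the fingertips stand ahead of it and the grasp point (between the pads) lies 11 mm behind it (manip.finger_overhang is the z of the fingertips in the tool frame, in mm); z points along the fingers, y is the line along which they close (so a half turn about z gives the same grasp; the last joint's range is limited). The gripper opens to 94 mm and grips with 3 to 60 N. Pads are 16 mm wide; open, the fingers measure 119 mm over their backs; the gripper's body (75 mm by 177 mm) begins 78 mm behind the grasp point.
Start: joints at [1.122, 0.3, 1.521, -0, 1.321, -0.067], TCP at [204.922, 510.388, 175.746] pointing down, gripper open.
Joint ranges: [-3.03, 3.03], [-0.79, 2.21], [0.23, 2.52], [-1.04, 4.18], [0, 3.07], [-2.55, 2.55]. Speed limits (rad/s): [2.22, 2.22, 2.57, 3.14, 3.14, 3.14].

### API

Orientations are given as [roll, pitch, yaw] about the fixed x, y, z axes, in that order (R = Rz(yaw) Ry(pitch) Rx(roll)).
In Python, from cell import manip gives the robot as it stands.
- The arm moves only by the tool jog_arm, never from a script. Its argument "series" is a list of rows, each a list of 7 numbers: the shift along the world's x, y, z as a fraction of full scale, then the turn, a rotation vector about the world's x, y, z as a fraction of full scale, then the closure, from 0 (fully open) to 1 (shut). In form: [[dx, dy, dz, wx, wy, wz, fingers], ...]. A call has 1 to 8 rows; each row is the pose to reach, as a shift and turn from the pose commanded when the call began; what a row does not reach only later rows make up. Full scale, the value 1, is 120 mm for a shift and 90 degrees for a turn. A row lasts 1/12 s, in which the tool goes at most 41.7 mm and 7.16 degrees, less where a joint would pass 70% of its speed; a pose out of reach is approached as far as the arm can. A call with a number of a shift or a turn outside -1 to 1 is refused whole. A call with a gripper value outside its range is refused whole. The fingers move at their own pace and stop on an object; "grip_force" is the grip in N (left out, the last holds). Time passes only in rows, so rows that repeat a pose let the fingers close. It gives the time, the measured TCP pose, the force, the opening and the grip force at its end, in the units of the state.
- manip.read_state(): the state, without advancing time (a new reading comes with each control period).
- manip.camera(name): name is "scene" or "side" or "wrist"; returns a dict with "frame" (384x512x3 uint8, red, green, blue), "vfov" (degrees; the focal length in pixels is half the picture's height over the tangent of half this angle, whatever the lens; pixels are square), "cx", "cy" (the principal point, pixels), "R" (3x3) and "t" (3): a world point X has camera coordinates R X + t; the wrist camera has in their place "hand_eye" (4x4, takes a point from camera to tool coordinates, whose origin is the TCP and whose axes are the flange's). Camera axes: x right, y down, z forward; pixel columns grow to the right and rows downward; lengths in mm; the calibration is good to about 2 mm. The wrist camera is an equidistant fisheye: a pixel r from the principal point sees the ray r / f radians off the axis. A picture is of the moment at which its call begins: read the wrist's pose just before it. There is no depth.
- manip.sign_off(): hands the job in; it is judged then, once.
The state is a dict: "clock": time; "joints": joint angles; "qd": joint speeds; "effort": joint torques, N m; "eef_pos": TCP position; "eef_rot": TCP orientation; "wrist_force": force on the tool from outside, world axes, zero at the start; "moment": the same for the moment, N m; "finger_gap": finger opening in mm; "finger_force": force on a finger pad.
Only numpy, scipy, OpenCV 4.12 (cv2) and the standard library are available. Lean on these libraries where they do the work, as an engineer would, in place of code of your own. Each camera call takes 0.05 s, during which the arm holds its last target. There are 200 camera calls.

### The job

Set up the injection tray for the next patient: put the vial, the syringe, the plaster roll and the pulse oximeter from the desk mat each into the insert of the steel tray that is shaped for it, seated on the bottom of its recess. The vial stands upright and must never be tipped over; the roll, the oximeter and the syringe lie flat as they lay on the mat, the last two along their recesses. Leave the pump bottle and the stamp behind the work where they are.

Things in the scene. Friction and masses are not known exactly. Their poses are not given: they have to be found in the camera images.
- vial: Glass injection vial with a flip cap, standing on the desk mat: diameter 27 (body up to 42 high), 50 tall, cap diameter 19. Origin: centre of its underside; z up. 22 g.
- plaster_roll: Roll of skin-coloured plaster tape lying flat on the desk mat: diameter 60, 25 high; grip it across its outer diameter. Origin: centre of its underside; z up. 30 g.
- pulse_oximeter: Finger pulse oximeter, a rounded block 34 (its x) x 58 (its y) x 30 high, lying on the desk mat. Origin: centre of its underside; z up. Grip it across the 34 mm, on its upper half. 52 g.
- syringe: Empty syringe without needle, lying on the desk mat along its own y: 119 long, barrel diameter 14, its axis 7 above the underside, from y = -60 (nozzle) to +20; finger flange 24 wide (x), 13 high at y = +21; thin plunger rod to y = +60. Origin: centre of the underside of the whole, z up. Grip the barrel across x at about y = -15. 14 g.
- vial_insert_floor (a point): Centre of the bottom of the vial's recess: a round well 43 in diameter, 16 deep. The four recesses are in white moulded inserts with a grey liner on the bottom, each 94 x 150, fixed two by two in a steel tray 204 x 314; which is where varies. Insert tops are 23 above the worktop, the tray's rim 19. z up, y along the insert's 150 mm side.
- roll_insert_floor (a point): Centre of the bottom of the plaster roll's recess: a round recess 77 in diameter and 10 deep, in an insert like the others; z up, y along the insert's 150 mm side.
- oximeter_insert_floor (a point): Centre of the bottom of the oximeter's recess: rectangular, 50 along its x and 74 along its y, 12 deep, in an insert like the others; z up. The oximeter lies in it with its y axis along this y axis, either way round.
- syringe_insert_floor (a point): Centre of the bottom of the syringe's recess: a groove 40 wide (x), 137 long (y) and 8 deep, widened to 76 (x) over its middle 72 mm (y) as room for the fingers, in an insert like the others; z up. The syringe lies in it along this y axis, either way round, its origin at about the middle.
- pump_bottle: Bystander: pump bottle of hand rub, 58 x 69 x 160 tall, standing behind the work. Origin: centre of its underside. Not to be moved. Near it are solid: a shelf of files 0.2 m up from x = 0.66 m (y = 0.05 to 0.23), binders and a counter 0.33 m high from x = 0.72 m on. Draw the arm in before swinging it across.
- desk_stamp: Bystander: hand stamp with a knob, 24 x 48 x 67 tall, standing behind the work. Origin: centre of its underside. Not to be moved.
Mind the look-alikes: they are no part of the job. There is more than one size of the pulse_oximeter; the one meant has the size given above.

How it is judged:
By the outcome, as a careful person would: the job done as asked, in the order asked, and still so for the second after the job is handed in, with the robot touching nothing.
It also fails if it takes over 122 s, if anything falls off the work surface, if the arm or the gripper's body presses on something with over 40 N, if the wrist force passes 120 N, or if a joint passes its speed limit or range.

## Working session

There is one attempt and no reset: what is moved stays moved. The work goes in short steps, Python scripts to look and compute and a tool call to move; the robot and the scene stay as the last step left them, time stands still between calls to the robot, and variables do not carry over. Pictures are saved under pics/ and viewed, at most 14 in all, crops included, and the job is handed in when it is done.

Besides the shell and the picture viewer there is one more tool, called after "Request:" as name(argument=value, ...), one argument or row to a line, values as JSON. jog_arm: Moves the arm, as the interface text tells. Its arguments: {"type":"object","properties":{"series":{"type":"array"},"grip_force":{"type":"number"}},"required":["series"]}

```bash
mkdir -p pics; ls
python3 - <<'E'
from cell import manip
import cv2,json,numpy as np
print(manip.read_state()); print(manip.finger_overhang)
for n in ["scene","side","wrist"]:
    c=manip.camera(n); cv2.imwrite(f"pics/{n}0.png",cv2.resize(c["frame"][:,:,::-1],(800,600),interpolation=cv2.INTER_CUBIC))
    print(n,{k:np.round(v,3).tolist() for k,v in c.items() if k!="frame"})
E
```

```text
pics
{'clock': 0.0, 'joints': array([ 1.12239698e+00,  3.00458907e-01,  1.52157452e+00,  5.70728802e-06,
        1.32070281e+00, -6.66222258e-02]), 'qd': array([ 0.00151828,  0.00054253,  0.00079801, -0.00021473, -0.00122362,
        0.00087508]), 'effort': array([ 5.00183305e-04, -5.31796432e+01, -3.52741635e+01,  7.08833733e-02,
        2.42892362e-02, -1.09534203e-04]), 'eef_pos': array([204.79808343, 510.13096807, 175.19581518]), 'eef_rot': array([-3.14045197e+00, -8.16475818e-05,  2.75981407e+00]), 'wrist_force': array([0.23771362, 0.47367848, 0.61719757]), 'moment': array([-0.00254559,  0.01738521, -0.00905623]), 'finger_force': 0.0, 'finger_gap': 93.69905949282746}
8.0
scene {'vfov': 52.004, 'cx': 256.278, 'cy': 189.948, 'R': [[0.77, -0.638, 0.02], [-0.404, -0.511, -0.758], [0.494, 0.576, -0.652]], 't': [-416.844, 263.249, 963.121]}
side {'vfov': 49.588, 'cx': 248.439, 'cy': 193.89, 'R': [[0.988, -0.157, -0.002], [-0.111, -0.687, -0.718], [0.111, 0.709, -0.696]], 't': [-529.814, 96.866, 990.414]}
wrist {'vfov': 65.706, 'cx': 252.152, 'cy': 188.446, 'hand_eye': [[-0.0, -0.957, -0.29, 85.74], [1.0, 0.0, -0.001, 0.133], [0.001, -0.29, 0.957, -210.384], [0.0, 0.0, 0.0, 1.0]]}
```

View pics/scene0.png

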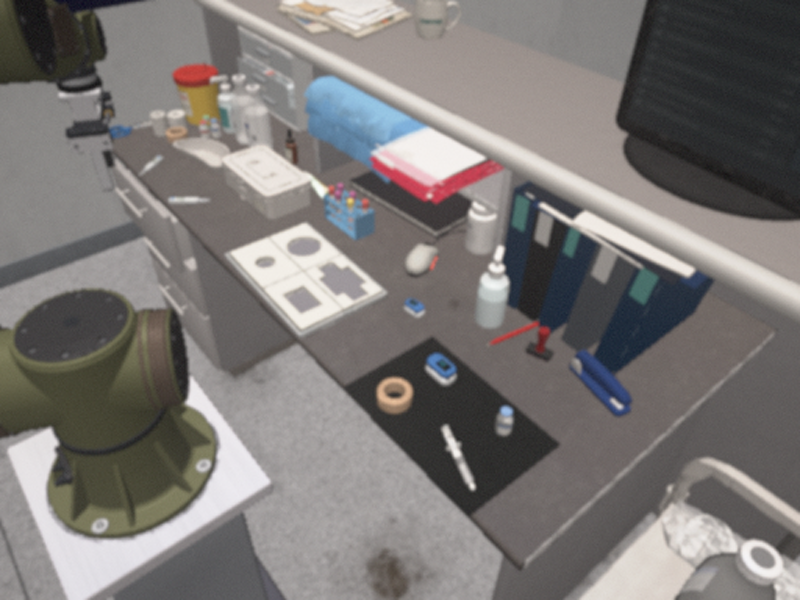

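View pics/side0.png

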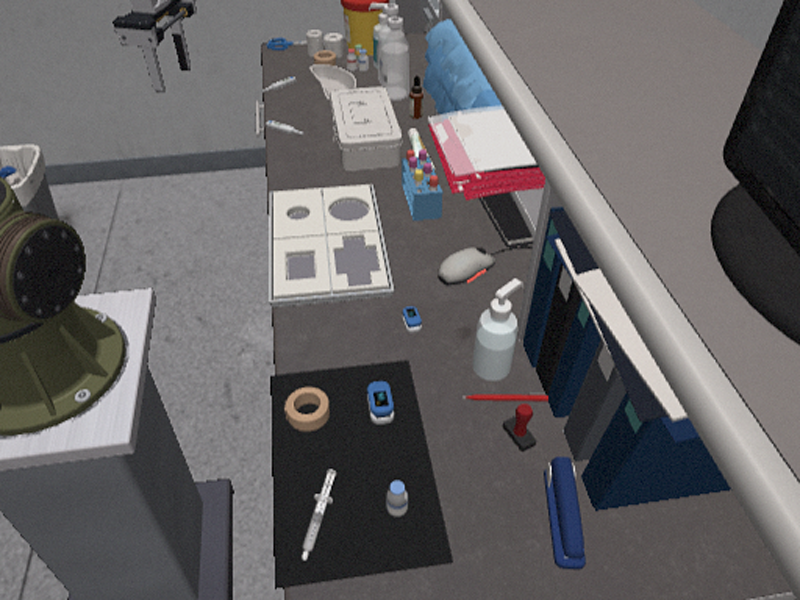

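Scene: on the mat are the roll (side view 307,409), oximeter (380,400), syringe (320,512) and vial (397,497). The tray wells are the vial (298,212), roll (349,208), oximeter (299,265) and syringe (356,260). There are two oximeters: (380,400) on the mat, and a smaller one at (412,318) off the mat. I'll check their sizes numerically and in a crop.

```bash
cat > h.py <<'E'
import numpy as np,cv2
from cell import manip
from scipy.spatial.transform import Rotation as Rn
def geo(n):
    st=manip.read_state(); c=manip.camera(n); H=c["frame"].shape[0]
    f=H/2/np.tan(np.radians(c["vfov"])/2)
    if n=="wrist":
        T=np.array(c["hand_eye"]); Rt=Rn.from_euler("xyz",st["eef_rot"]).as_matrix()
        Rw=Rt@T[:3,:3]; o=Rt@T[:3,3]+st["eef_pos"]
    else:
        Rw=np.array(c["R"]).T; o=-Rw@np.array(c["t"])
    return c["frame"],f,c["cx"],c["cy"],Rw,o
def hit(g,u,v,z):
    "pixel (native) -> world point on plane z"
    _,f,cx,cy,Rw,o=g; a,b=u-cx,v-cy
    if len(g)==6 and g[0] is not None and getattr(hit,'fish',False):
        r=np.hypot(a,b)+1e-9; d=np.array([a/r*np.sin(r/f),b/r*np.sin(r/f),np.cos(r/f)])
    else: d=np.array([a/f,b/f,1])
    d=Rw@d; return o+d*(z-o[2])/d[2]
def topdown(g,x0,x1,y0,y1,z,s):
    "rectified view of plane z, s px/mm; image right = -y, up = +x ; for fish or pinhole"
    fr,f,cx,cy,Rw,o=g
    xs=np.arange(x1,x0,-1/s); ys=np.arange(y1,y0,-1/s)
    X,Y=np.meshgrid(xs,ys,indexing="ij"); P=(np.stack([X,Y,np.full_like(X,z)],-1)-o)@Rw
    if getattr(hit,'fish',False):
        rho=np.hypot(P[...,0],P[...,1]); th=np.arctan2(rho,P[...,2]); k=f*th/(rho+1e-9)
    else: k=f/P[...,2]
    return cv2.remap(fr,(cx+P[...,0]*k).astype(np.float32),(cy+P[...,1]*k).astype(np.float32),cv2.INTER_CUBIC)[:,:,::-1]
E
python3 - <<'E'
from h import *
gs={n:geo(n) for n in("side","scene")}
pts={"side":dict(roll=(307,402,25),ox=(380,393,28),small=(412,314,15),syr_noz=(305,556,7),syr_end=(333,471,7),vial=(397,485,50),
 Wv=(298,213,7),Wr=(349,209,13),Wo=(300,265,11),Ws=(357,260,15),trTL=(272,189,19),trTR=(375,185,19),trBL=(271,301,19),trBR=(393,291,19),mTL=(271,375,0),mBR=(451,560,0)),
"scene":dict(roll=(394,390,25),ox=(441,364,28),small=(414,304,15),syr_noz=(446,427,7),syr_end=(473,487,7),vial=(507,410,50),Wv=(265,262,7),Wr=(304,246,13),Wo=(300,298,11),Ws=(344,281,15))}
for n,d in pts.items():
    for k,(u,v,z) in d.items(): print(n,k,np.round(hit(gs[n],u/1.5625,v/1.5625,z)).tolist())
fr=gs["side"][0]
cv2.imwrite("pics/crop_side.png",cv2.resize(fr[190:285,170:300,::-1],None,fx=6,fy=6,interpolation=cv2.INTER_CUBIC))
E
```

```text
side roll [397.0, -151.0, 25.0]
side ox [500.0, -154.0, 28.0]
side small [576.0, 6.0, 15.0]
side syr_noz [379.0, -364.0, 7.0]
side syr_end [423.0, -255.0, 7.0]
side vial [498.0, -313.0, 50.0]
side Wv [410.0, 321.0, 7.0]
side Wr [509.0, 310.0, 13.0]
side Wo [405.0, 161.0, 11.0]
side Ws [505.0, 154.0, 15.0]
side trTL [364.0, 394.0, 19.0]
side trTR [569.0, 375.0, 19.0]
side trBL [353.0, 69.0, 19.0]
side trBR [554.0, 61.0, 19.0]
side mTL [346.0, -73.0, 0.0]
side mBR [550.0, -393.0, 0.0]
scene roll [400.0, -152.0, 25.0]
scene ox [503.0, -160.0, 28.0]
scene small [581.0, 5.0, 15.0]
scene syr_noz [427.0, -256.0, 7.0]
scene syr_end [383.0, -365.0, 7.0]
scene vial [503.0, -316.0, 50.0]
scene Wv [421.0, 321.0, 7.0]
scene Wr [516.0, 312.0, 13.0]
scene Wo [413.0, 167.0, 11.0]
scene Ws [513.0, 152.0, 15.0]
```

View pics/crop_side.png

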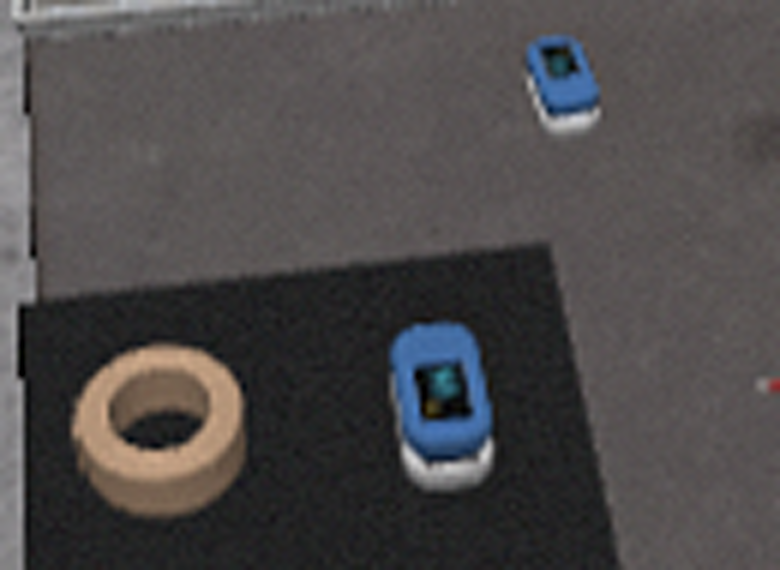

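The mat oximeter at (380,400) measures about 37 × 60 mm, which fits 34 × 58. The other, at (412,318), is only about 27 mm wide, so it is the look-alike. Next I'll move above the tray for a close look.

Request:
jog_arm(
  series=[
    [1,-1,0.6,0,0,-0.45,0],
    [1,-1,0.6,0,0,-0.45,0],
    [1,-1,0.6,0,0,-0.45,0],
    [1,-1,0.6,0,0,-0.45,0],
    [1,-1,0.6,0,0,-0.45,0],
    [1,-1,0.6,0,0,-0.45,0],
  ],
  grip_force=12,
)

```text
clock: 0.75
eef_pos: [327.5, 388.6, 249.7]
eef_rot: [3.139, -0.001, 2.043]
wrist_force: [0.3, 0.9, -0.8]
finger_gap: 94.1
finger_force: 0.0
```

Request:
jog_arm(
  series=[
    [1,-1,0,0,0,-0.308,0],
    [1,-1,0,0,0,-0.308,0],
    [1,-1,0,0,0,-0.308,0],
    [1,-1,0,0,0,-0.308,0],
    [1,-1,0,0,0,-0.308,0],
    [1,-1,0,0,0,-0.308,0],
    [1,-1,0,0,0,-0.308,0],
  ],
)

```text
clock: 1.33
eef_pos: [444.7, 270.5, 247.6]
eef_rot: [-3.141, -0.0, 1.57]
wrist_force: [0.4, 0.0, 0.5]
finger_gap: 93.6
finger_force: 0.0
```

Run:
```python
from h import *
hit.fish=True
print(manip.read_state()["joints"])
g=geo("wrist"); im=topdown(g,340,590,40,420,23,2)
for i in range(0,380,50):
    if i: cv2.putText(im,str(420-i),(i*2,10),0,.35,(0,0,255),1); cv2.line(im,(i*2,0),(i*2,500),(0,0,255),1)
for i in range(0,250,50):
    cv2.putText(im,str(590-i),(0,i*2+10),0,.35,(0,0,255),1); cv2.line(im,(0,i*2),(760,i*2),(0,0,255),1)
cv2.imwrite("pics/tray.png",im)
```

```text
[4.76020545e-01 1.87494309e-01 1.49383324e+00 2.36004157e-04
 1.46059853e+00 4.77096455e-01]Traceback (most recent call last):
  File "<stdin>", line 6, in <module>
cv2.error: OpenCV(4.12.0) :-1: error: (-5:Bad argument) in function 'putText'
> Overload resolution failed:
>  - Layout of the output array img is incompatible with cv::Mat
>  - Expected Ptr<cv::UMat> for argument 'img'
```

```bash
cat >> h.py <<'E'
def grid(g,x0,x1,y0,y1,z,s,name):
    im=np.ascontiguousarray(topdown(g,x0,x1,y0,y1,z,s)); cv2.imwrite(name.replace(".png","_raw.png"),im)
    for y in range(int(np.ceil(y0/50)*50),y1,50):
        i=int((y1-y)*s); cv2.line(im,(i,0),(i,im.shape[0]),(0,0,255),1); cv2.putText(im,str(y),(i,10),0,.35,(0,0,255),1)
    for x in range(int(np.ceil(x0/50)*50),x1,50):
        i=int((x1-x)*s); cv2.line(im,(0,i),(im.shape[1],i),(0,0,255),1); cv2.putText(im,str(x),(0,i+10),0,.35,(0,0,255),1)
    cv2.imwrite(name,im)
E
python3 - <<'E'
from h import *
hit.fish=True
grid(geo("wrist"),340,590,40,420,23,2,"pics/tray.png")
E
```

```text
(no output)
```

View pics/tray.png

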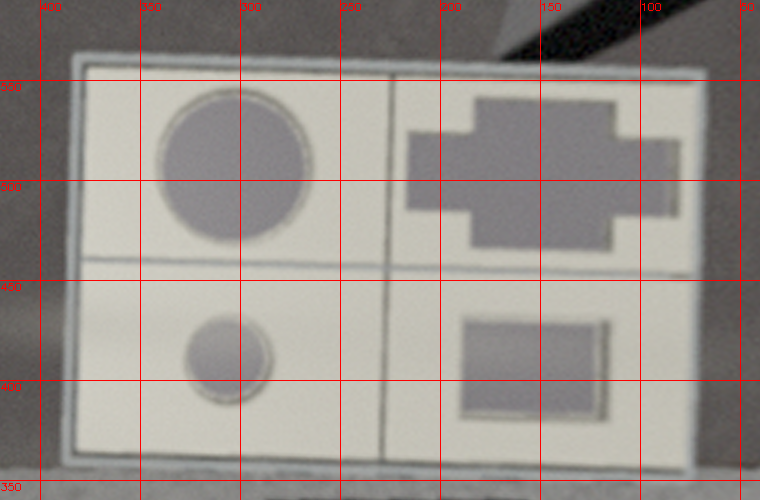

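Tray measured as 316 × 205 with its centre at about (459,228), which agrees with the side camera. Well centres (x, y) are vial (410,306), roll (507,303), oximeter (405,152) and syringe (503,148); the tray yaw is −0.025. Now over to the mat.

Request:
jog_arm(
  series=[
    [0,-1,0,0,0,0,0],
    [0,-1,0,0,0,0,0],
    [0,-1,0,0,0,0,0],
  ],
)

```text
clock: 1.68
eef_pos: [443.9, 150.1, 247.7]
eef_rot: [3.142, 0.0, 1.573]
wrist_force: [0.9, -0.3, 0.3]
finger_gap: 94.1
finger_force: 0.0
```

Request:
jog_arm(
  series=[
    [0,-1,0,0,0,0,0],
    [0,-1,0,0,0,0,0],
    [0,-1,0,0,0,0,0],
  ],
)

```text
clock: 1.93
eef_pos: [444.2, 29.5, 248.1]
eef_rot: [3.141, 0.0, 1.572]
wrist_force: [1.0, -0.0, -0.7]
finger_gap: 94.0
finger_force: 0.0
```

Request:
jog_arm(
  series=[
    [0,-1,0,0,0,0,0],
    [0,-1,0,0,0,0,0],
    [0,-1,0,0,0,0,0],
  ],
)

```text
clock: 2.18
eef_pos: [444.5, -90.7, 248.1]
eef_rot: [3.141, 0.0, 1.572]
wrist_force: [1.4, 0.2, -0.6]
finger_gap: 94.2
finger_force: 0.0
```

Request:
jog_arm(
  series=[
    [0,-0.8,0,0,0,0,0],
    [0,-0.8,0,0,0,0,0],
    [0,-0.8,0,0,0,0,0],
    [0,-0.8,0,0,0,0,0],
    [0,-0.8,0,0,0,0,0],
  ],
)

```text
clock: 2.6
eef_pos: [445.1, -184.7, 247.6]
eef_rot: [-3.141, -0.0, 1.57]
wrist_force: [0.5, -0.3, 0.5]
finger_gap: 93.7
finger_force: 0.0
```

Run:
```python
from h import *
hit.fish=True
print(manip.read_state()["joints"])
grid(geo("wrist"),320,580,-410,-60,15,2.2,"pics/mat.png")
```

```text
[-4.69535979e-01  9.78733788e-02  1.59571456e+00  2.68378777e-04
  1.44837855e+00 -4.68347075e-01]
```

View pics/mat.png

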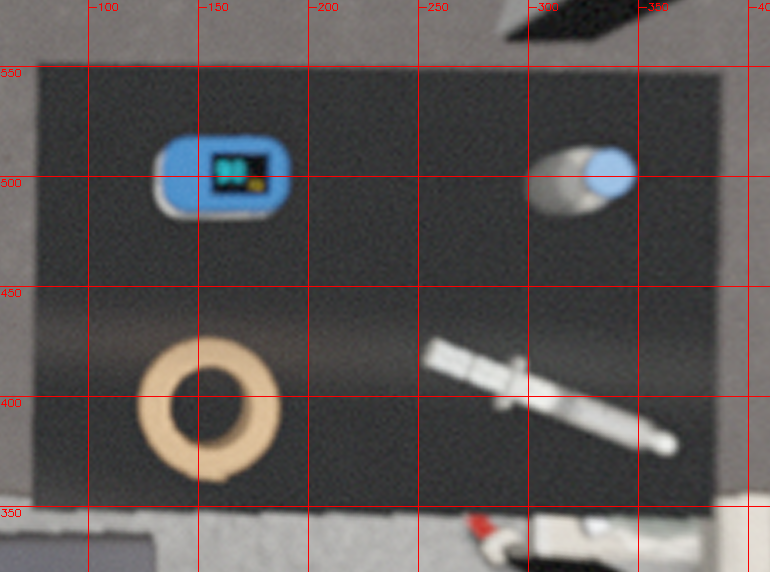

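Mat positions, height-corrected (x, y): vial (498,−318), oximeter (499,−159; 35 × 57, yaw about 0), roll (395,−153.5). The syringe axis runs (377,−373) to (419,−256), turned −20°, nozzle end at −y. The vial goes first.

Request:
jog_arm(
  series=[
    [0.442,-1,-0.6,0,0,0,0],
    [0.442,-1,-0.6,0,0,0,0],
    [0.442,-1,-0.6,0,0,0,0],
    [0.442,-1,-0.6,0,0,0,0],
    [0.442,-1,-0.6,0,0,0,0],
  ],
)

```text
clock: 3.07
eef_pos: [498.5, -305.8, 172.2]
eef_rot: [-3.138, -0.003, 1.57]
wrist_force: [-1.8, -0.1, -0.3]
finger_gap: 94.1
finger_force: 0.0
```

Run:
```python
from h import *
hit.fish=True
g=geo("wrist"); print(g[5])
grid(g,430,570,-400,-240,50,4,"pics/vial.png")
```

```text
[ 498.52636118 -221.07011779  382.77922917]
```

View pics/vial.png

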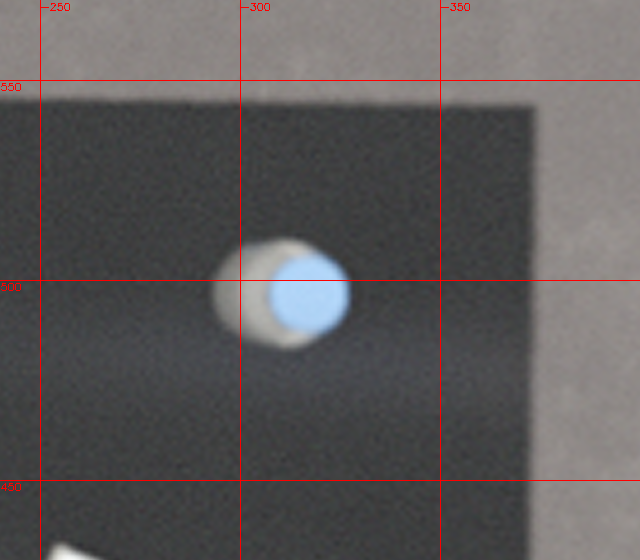

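The cap centre is at crop (309,293), which puts the vial at (497,−317). Descend and grip above insert height.

Request:
jog_arm(
  series=[
    [-0.01,-0.097,-0.4,0,0,0,0],
    [-0.01,-0.097,-0.4,0,0,0,0],
    [-0.01,-0.097,-0.4,0,0,0,0],
  ],
)

```text
clock: 3.37
eef_pos: [496.2, -315.1, 126.6]
eef_rot: [-3.139, -0.002, 1.571]
wrist_force: [-0.3, -0.4, 0.5]
finger_gap: 94.1
finger_force: 0.0
```

Request:
jog_arm(
  series=[
    [0,0,-0.3,0,0,0,0],
    [0,0,-0.5,0,0,0,0],
    [0,0,-0.7,0,0,0,0],
    [0,0,-0.831,0,0,0,0],
    [0,0,-0.831,0,0,0,0.4],
    [0,0,-0.831,0,0,0,0.55],
    [0,0,-0.831,0,0,0,0.6],
    [0,0,-0.831,0,0,0,0.65],
  ],
)

```text
clock: 4.03
eef_pos: [497.8, -317.5, 30.3]
eef_rot: [3.139, 0.002, 1.57]
wrist_force: [-0.0, 0.1, 0.4]
finger_gap: 70.7
finger_force: 0.0
```

Request:
jog_arm(
  series=[
    [0,0,0,0,0,0,0.7],
    [0,0,0,0,0,0,0.75],
    [0,0,0,0,0,0,0.8],
    [0,0,0,0,0,0,0.85],
    [0,0,0,0,0,0,1],
    [0,0,0,0,0,0,1],
    [0,0,0,0,0,0,1],
    [0,0,0,0,0,0,1],
  ],
)

```text
clock: 4.7
eef_pos: [496.7, -317.3, 28.0]
eef_rot: [-3.142, -0.0, 1.569]
wrist_force: [-0.4, -0.6, 0.2]
finger_gap: 17.2
finger_force: 0.0
```

Gap 17 mm with no force, so the fingers missed the vial. Look before doing anything.

Run:
```python
from h import *
s=manip.read_state(); print(s["finger_gap"],s["finger_force"],s["clock"])
a=geo("side")[0][270:350,220:290,::-1]; b=geo("wrist")[0][:,:,::-1]
cv2.imwrite("pics/v2.png",np.hstack([cv2.resize(a,(336,384),interpolation=cv2.INTER_CUBIC),b[:,60:500]]))
```

```text
17.216970745531306 0.0 4.7
```

View pics/v2.png

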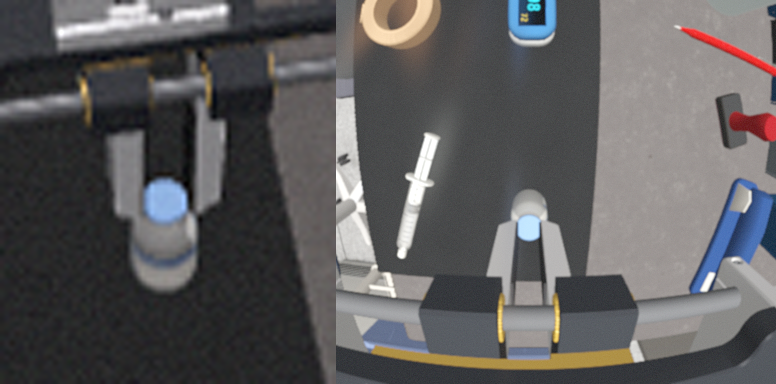

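Run:
```python
from h import *
def proj(g,P,fish):
    fr,f,cx,cy,Rw,o=g; p=(np.array(P,float)-o)@Rw
    if fish:
        r=np.hypot(*p[:2]); k=f*np.arctan2(r,p[2])/r
    else: k=f/p[2]
    return np.array([cx,cy])+k*p[:2]
gw=geo("wrist"); gs=geo("side")
for P in [(487,-317,20),(507,-317,20),(497,-317,50),(497,-317,0),(497,-295,50)]:
    w=proj(gw,P,1); s=proj(gs,P,0)
    print(P,"crop wrist",np.round([w[0]-60+336,w[1]]),"crop side",np.round((s-[220,270])*4.8))
hit.fish=True
print("cap w",hit(gw,528-276,228,50),"base w near",hit(gw,528-276,190,0))
hit.fish=False
print("cap s",hit(gs,220+165/4.8,270+200/4.8,50),"base bottom s",hit(gs,220+165/4.8,270+291/4.8,0))
```

```text
(487, -317, 20) crop wrist [517. 211.] crop side [138. 245.]
(507, -317, 20) crop wrist [542. 211.] crop side [187. 238.]
(497, -317, 50) crop wrist [530. 227.] crop side [163. 203.]
(497, -317, 0) crop wrist [529. 203.] crop side [163. 266.]
(497, -295, 50) crop wrist [530. 197.] crop side [154. 154.]
cap w [ 495.88167534 -317.78356379   50.        ] base w near [ 495.9008518  -305.61083125    0.        ]
cap s [ 497.82187578 -315.94376375   50.        ] base bottom s [ 496.14811137 -328.08484313    0.        ]
```

Run:
```python
from h import *
a=geo("side")[0][275:335,232:282,::-1]; b=geo("wrist")[0][170:260,205:300,::-1]; c=geo("scene")[0][235:295,295:350,::-1]
R=lambda i:cv2.resize(i,(266,320),interpolation=cv2.INTER_CUBIC)
cv2.imwrite("pics/v3.png",np.hstack([R(a),R(b),R(c)]))
s=manip.read_state();print(s["clock"],s["finger_gap"],s["finger_force"])
```

```text
5.05 0.4430108576324838 0.0
```

View pics/v3.png

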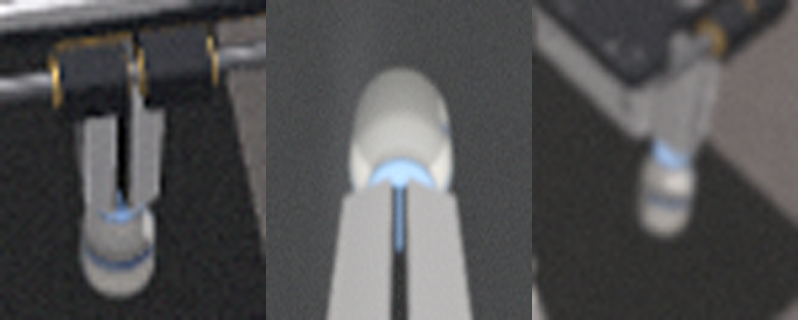

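Run:
```python
from h import *
gw=geo("wrist"); gs=geo("side"); gc=geo("scene"); print(manip.read_state()["eef_pos"], manip.finger_overhang, [k for k in dir(manip) if k[0]!="_"])
def ray(g,u,v,fish):
    hit.fish=fish; a=hit(g,u,v,0); d=a-g[5]; return g[5],d/np.linalg.norm(d)
def tri(rs):
    A=sum(np.eye(3)-np.outer(d,d) for o,d in rs); b=sum((np.eye(3)-np.outer(d,d))@o for o,d in rs); return np.linalg.solve(A,b)
rw=ray(gw,252.9,222,True); rs=ray(gs,254.5,313.5,False)
rc=ray(gc,295+(672-532)/4.836,235+140/5.333,False)
print("w+s",tri([rw,rs]),"all",tri([rw,rs,rc]),"s+c",tri([rs,rc]))
cv2.imwrite("pics/s4.png",cv2.resize(gs[0][200:350,170:370,::-1],(800,600),interpolation=cv2.INTER_CUBIC))
```

```text
[ 496.74223689 -317.26505995   28.03142094] 8.0 ['Unreachable', 'camera', 'finger_overhang', 'read_state', 'sign_off']
w+s [ 497.31288841 -316.11455514   43.62221551] all [ 498.71668678 -315.47968417   50.67979468] s+c [ 497.23198917 -320.16320454   58.05570796]
```

View pics/s4.png

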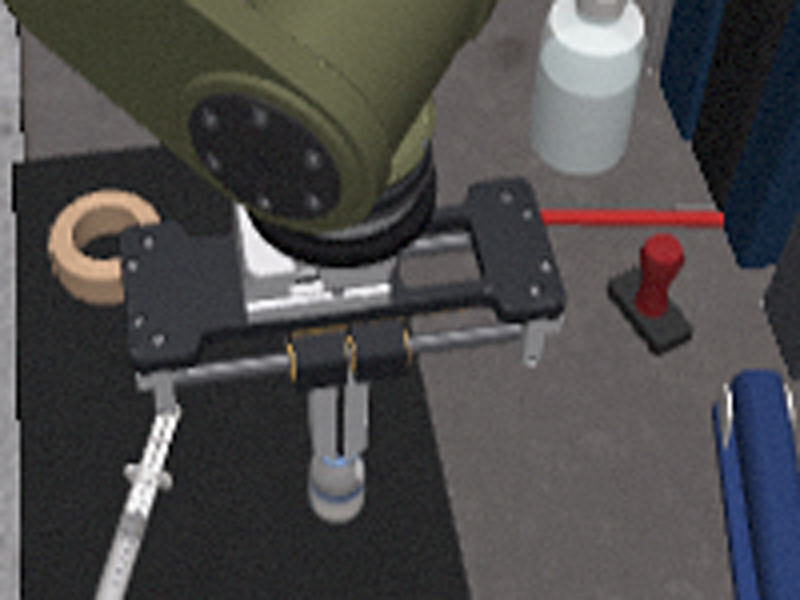

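The fingers closed fully just above the cap. The vial still stands untouched at (497,−317), so the tips end about 25 mm higher than stated. I'll calibrate by touching the free mat spot at (497,−240).

Request:
jog_arm(
  series=[
    [0,0,0.3,0,0,0,1],
    [0,0,0.5,0,0,0,1],
    [0,0.3,0.5,0,0,0,1],
    [0,0.64,0.5,0,0,0,1],
    [0,0.64,0.5,0,0,0,1],
    [0,0.64,0.2,0,0,0,1],
    [0,0.64,0,0,0,0,1],
    [0,0.64,0,0,0,0,1],
  ],
)

```text
clock: 5.87
eef_pos: [494.6, -239.1, 23.9]
eef_rot: [-3.136, -0.003, 1.569]
wrist_force: [-1.1, 0.7, -1.3]
finger_gap: 0.5
finger_force: 0.0
```

Request:
jog_arm(
  series=[
    [0,0,-0.1,0,0,0,1],
    [0,0,-0.15,0,0,0,1],
    [0,0,-0.2,0,0,0,1],
    [0,0,-0.2,0,0,0,1],
  ],
)

```text
clock: 6.2
eef_pos: [496.6, -240.5, 3.6]
eef_rot: [-3.141, -0.0, 1.569]
wrist_force: [0.2, 0.8, 0.6]
finger_gap: 0.4
finger_force: 0.0
```

Run:
```python
from h import *
a=geo("side")[0][225:345,200:310,::-1]; b=geo("wrist")[0][150:270,190:320,::-1]
cv2.imwrite("pics/p5.png",np.hstack([cv2.resize(i,(400,420),interpolation=cv2.INTER_CUBIC) for i in(a,b)]))
print(manip.read_state()["eef_pos"])
```

```text
[ 497.00156551 -240.66720769    4.50227862]
```

View pics/p5.png

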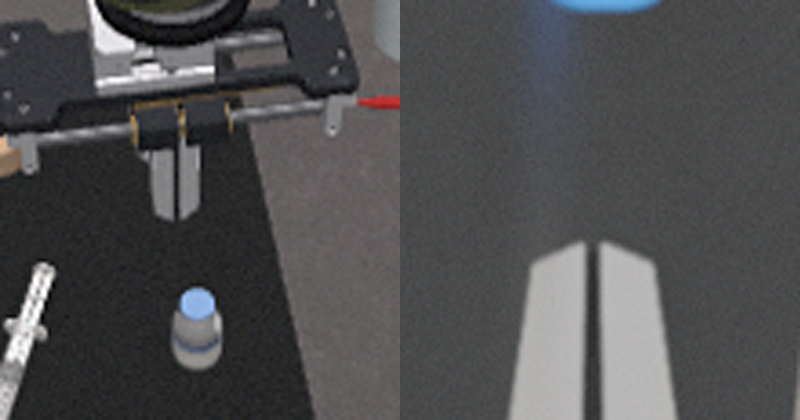

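No contact at TCP z=4, so the tips really are high. Probe on in small steps.

Request:
jog_arm(
  series=[
    [0,0,-0.04,0,0,0,1],
    [0,0,-0.08,0,0,0,1],
    [0,0,-0.08,0,0,0,1],
  ],
)

```text
clock: 6.55
eef_pos: [496.4, -240.3, -6.4]
eef_rot: [-3.141, -0.0, 1.569]
wrist_force: [-0.2, 0.4, -0.3]
finger_gap: 0.3
finger_force: 0.0
```

Request:
jog_arm(
  series=[
    [0,0,-0.03,0,0,0,1],
    [0,0,-0.06,0,0,0,1],
    [0,0,-0.06,0,0,0,1],
  ],
)

```text
clock: 6.8
eef_pos: [496.4, -240.3, -13.5]
eef_rot: [-3.141, -0.0, 1.569]
wrist_force: [-0.4, -0.1, -0.4]
finger_gap: 0.6
finger_force: 0.0
```

Request:
jog_arm(
  series=[
    [0,0,-0.02,0,0,0,1],
    [0,0,-0.02,0,0,0,1],
  ],
)

```text
clock: 6.97
eef_pos: [496.6, -240.4, -15.6]
eef_rot: [-3.141, -0.0, 1.569]
wrist_force: [-0.9, 0.7, 0.5]
finger_gap: 0.9
finger_force: 0.0
```

Request:
jog_arm(
  series=[
    [0,0,-0.015,0,0,0,1],
    [0,0,-0.015,0,0,0,1],
  ],
)

```text
clock: 7.13
eef_pos: [496.7, -240.4, -17.2]
eef_rot: [-3.141, -0.0, 1.569]
wrist_force: [-0.1, -0.2, -0.4]
finger_gap: 0.3
finger_force: 0.0
```

Request:
jog_arm(
  series=[
    [0,0,-0.015,0,0,0,1],
    [0,0,-0.015,0,0,0,1],
  ],
)

```text
clock: 7.3
eef_pos: [496.7, -240.4, -19.0]
eef_rot: [-3.141, -0.0, 1.569]
wrist_force: [-0.6, 0.0, 0.4]
finger_gap: 0.3
finger_force: 0.0
```

Request:
jog_arm(
  series=[
    [0,0,-0.015,0,0,0,1],
    [0,0,-0.015,0,0,0,1],
  ],
)

```text
clock: 7.47
eef_pos: [496.6, -240.4, -20.9]
eef_rot: [-3.141, -0.0, 1.569]
wrist_force: [-0.2, -0.4, 0.3]
finger_gap: 0.2
finger_force: 0.0
```

Request:
jog_arm(
  series=[
    [0,0,-0.015,0,0,0,1],
    [0,0,-0.015,0,0,0,1],
  ],
)

```text
clock: 7.63
eef_pos: [496.6, -240.4, -22.6]
eef_rot: [-3.141, -0.0, 1.569]
wrist_force: [-0.6, -0.5, -0.4]
finger_gap: 0.1
finger_force: 0.0
```

Request:
jog_arm(
  series=[
    [0,0,-0.015,0,0,0,1],
    [0,0,-0.015,0,0,0,1],
  ],
)

```text
clock: 7.8
eef_pos: [496.7, -240.4, -24.5]
eef_rot: [-3.141, -0.0, 1.569]
wrist_force: [-0.4, 0.9, 0.1]
finger_gap: 0.9
finger_force: 0.0
```

Run:
```python
from h import *
a=geo("side")[0][225:345,200:310,::-1]; b=geo("wrist")[0][150:270,190:320,::-1]
cv2.imwrite("pics/p6.png",np.hstack([cv2.resize(i,(400,420),interpolation=cv2.INTER_CUBIC) for i in(a,b)]))
print(manip.read_state()["eef_pos"],manip.read_state()["wrist_force"])
```

```text
[ 496.7414119  -240.42908206  -24.2475833 ] [ 0.87683013  0.05992307 -0.14053374]
```

View pics/p6.png

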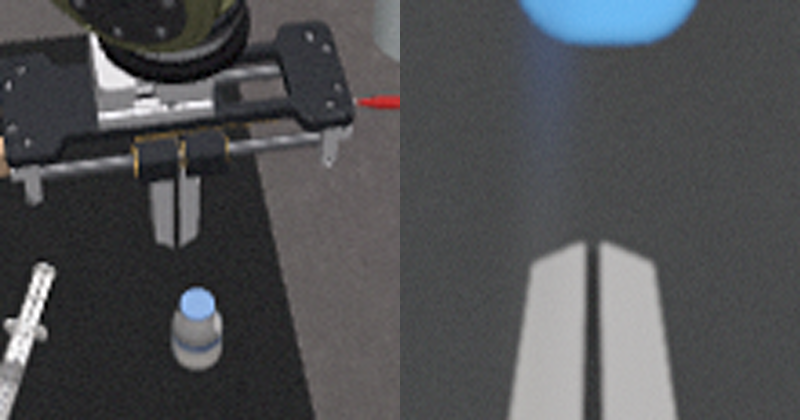

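```bash
cat >> h.py <<'E'
def proj(g,P,fish):
    fr,f,cx,cy,Rw,o=g; p=(np.array(P,float)-o)@Rw
    r=np.hypot(*p[:2]); k=f*np.arctan2(r,p[2])/r if fish else f/p[2]
    return np.array([cx,cy])+k*p[:2]
E
python3 - <<'E'
from h import *
gs=geo("side"); gw=geo("wrist")
for y in(-248,-240,-232):
    for z in (0,5,10,20,30):
        s=proj(gs,(496.7,y,z),0); w=proj(gw,(496.7,y,z),1)
        print(y,z,"side crop",np.round([(s[0]-200)*400/110,(s[1]-225)*3.5],0),"wrist crop",np.round([(w[0]-190)*400/130+400,(w[1]-150)*3.5],0))
E
```

```text
-248 0 side crop [175. 246.] wrist crop [594. 309.]
-248 5 side crop [175. 242.] wrist crop [594. 321.]
-248 10 side crop [175. 237.] wrist crop [595. 333.]
-248 20 side crop [175. 228.] wrist crop [595. 358.]
-248 30 side crop [175. 218.] wrist crop [595. 386.]
-240 0 side crop [173. 235.] wrist crop [594. 273.]
-240 5 side crop [173. 230.] wrist crop [594. 284.]
-240 10 side crop [173. 226.] wrist crop [595. 295.]
-240 20 side crop [173. 216.] wrist crop [595. 319.]
-240 30 side crop [173. 206.] wrist crop [595. 346.]
-232 0 side crop [171. 223.] wrist crop [594. 235.]
-232 5 side crop [171. 219.] wrist crop [594. 245.]
-232 10 side crop [171. 214.] wrist crop [595. 256.]
-232 20 side crop [171. 205.] wrist crop [595. 279.]
-232 30 side crop [171. 195.] wrist crop [595. 304.]
```

The images put the tips at z≈0–4 now, with the TCP at −24. A few more probing steps should confirm it.

Request:
jog_arm(
  series=[
    [0,0,-0.01,0,0,0,1],
    [0,0,-0.01,0,0,0,1],
  ],
)

```text
clock: 8.17
eef_pos: [496.7, -240.4, -25.5]
eef_rot: [-3.141, -0.0, 1.569]
wrist_force: [0.0, 0.1, -0.0]
finger_gap: 0.4
finger_force: 0.0
```

Request:
jog_arm(
  series=[
    [0,0,-0.01,0,0,0,1],
    [0,0,-0.01,0,0,0,1],
  ],
)

```text
clock: 8.33
eef_pos: [496.7, -240.4, -26.8]
eef_rot: [-3.141, -0.0, 1.569]
wrist_force: [-0.4, -0.0, -0.8]
finger_gap: 0.9
finger_force: 0.0
```

Request:
jog_arm(
  series=[
    [0,0,-0.01,0,0,0,1],
    [0,0,-0.01,0,0,0,1],
  ],
)

```text
clock: 8.5
eef_pos: [496.8, -240.5, -26.9]
eef_rot: [-3.142, 0.0, 1.569]
wrist_force: [-5.1, 2.9, 11.1]
finger_gap: 0.4
finger_force: 5.9
```

Request:
jog_arm(
  series=[
    [0,0,-0.01,0,0,0,1],
    [0,0,-0.01,0,0,0,1],
  ],
)

```text
clock: 8.67
eef_pos: [496.8, -240.5, -27.1]
eef_rot: [3.142, 0.0, 1.569]
wrist_force: [-11.1, 5.0, 27.5]
finger_gap: 0.5
finger_force: 13.4
```

Contact force starts at TCP z≈−27, so the tips sit 27 mm behind the TCP (tip z = TCP + 27), not 8 ahead of it. Regrasp the vial with the tips 20 mm above the mat, i.e. TCP −7.

Request:
jog_arm(
  series=[
    [0,0,0.3,0,0,0,0],
    [0,0,0.6,0,0,0,0],
    [0,0,0.758,0,0,0,0],
    [0,-0.3,0.758,0,0,0,0],
    [0,-0.641,0.758,0,0,0,0],
    [0,-0.641,0.758,0,0,0,0],
    [0,-0.641,0.758,0,0,0,0],
    [0,-0.641,0.758,0,0,0,0],
  ],
)

```text
clock: 9.33
eef_pos: [496.5, -316.9, 61.5]
eef_rot: [-3.141, -0.001, 1.569]
wrist_force: [-0.1, 0.7, -0.6]
finger_gap: 50.4
finger_force: 0.0
```

Request:
jog_arm(
  series=[
    [0,0,0,0,0,0,0],
    [0,0,0,0,0,0,0],
    [0,0,-0.15,0,0,0,0],
    [0,0,-0.35,0,0,0,0],
    [0,0,-0.5,0,0,0,0],
    [0,0,-0.575,0,0,0,0],
    [0,0,-0.575,0,0,0,0],
    [0,0,-0.575,0,0,0,0.3],
  ],
)

```text
clock: 10.0
eef_pos: [497.1, -317.1, -6.5]
eef_rot: [3.142, 0.0, 1.57]
wrist_force: [-0.3, -0.2, 0.2]
finger_gap: 90.3
finger_force: 0.0
```

Request:
jog_arm(
  series=[
    [0,0,0,0,0,0,0.5],
    [0,0,0,0,0,0,0.6],
    [0,0,0,0,0,0,0.6],
    [0,0,0,0,0,0,0.7],
    [0,0,0,0,0,0,0.7],
    [0,0,0,0,0,0,0.8],
    [0,0,0,0,0,0,1],
    [0,0,0,0,0,0,1],
  ],
)

```text
clock: 10.67
eef_pos: [496.7, -317.4, -7.0]
eef_rot: [-3.142, -0.0, 1.569]
wrist_force: [-0.4, 0.0, -0.5]
finger_gap: 37.1
finger_force: 0.0
```

Request:
jog_arm(
  series=[
    [0,0,0,0,0,0,1],
    [0,0,0,0,0,0,1],
    [0,0,0,0,0,0,1],
    [0,0,0,0,0,0,1],
  ],
)

```text
clock: 11.0
eef_pos: [496.8, -317.4, -7.0]
eef_rot: [3.142, 0.0, 1.569]
wrist_force: [-0.4, -0.2, 0.3]
finger_gap: 26.7
finger_force: 12.0
```

Vial gripped: 26.7 mm, 12 N. Lift it and carry it to its well.

Request:
jog_arm(
  series=[
    [0,0,0.2,0,0,0,1],
    [0,0,0.5,0,0,0,1],
    [0,0,0.8,0,0,0,1],
    [-0.1,0.1,0.9,0,0,0,1],
    [-0.2,0.19,0.9,0,0,0,1],
  ],
)

```text
clock: 11.42
eef_pos: [473.9, -295.3, 104.5]
eef_rot: [3.137, 0.003, 1.569]
wrist_force: [0.0, -0.1, -0.9]
finger_gap: 26.6
finger_force: 12.0
```

Request:
jog_arm(
  series=[
    [-0.15,0.25,0,0,0,0,1],
    [-0.3,0.5,0,0,0,0,1],
    [-0.45,0.75,0,0,0,0,1],
    [-0.523,1,0,0,0,0,1],
  ],
)

```text
clock: 11.75
eef_pos: [408.2, -173.3, 100.8]
eef_rot: [-3.141, -0.0, 1.568]
wrist_force: [0.2, 1.0, 0.1]
finger_gap: 26.7
finger_force: 12.0
```

Request:
jog_arm(
  series=[
    [0,0.25,0,0,0,0,1],
    [0,0.5,0,0,0,0,1],
    [0,0.75,0,0,0,0,1],
    [0,1,0,0,0,0,1],
  ],
)

```text
clock: 12.08
eef_pos: [409.7, -53.2, 101.2]
eef_rot: [3.141, 0.0, 1.569]
wrist_force: [1.5, -0.4, -0.7]
finger_gap: 26.5
finger_force: 12.0
```

Request:
jog_arm(
  series=[
    [0,0.25,0,0,0,0,1],
    [0,0.5,0,0,0,0,1],
    [0,0.75,0,0,0,0,1],
    [0,1,0,0,0,0,1],
  ],
)

```text
clock: 12.42
eef_pos: [409.8, 66.9, 101.2]
eef_rot: [3.141, -0.0, 1.569]
wrist_force: [1.0, -0.5, 0.1]
finger_gap: 27.0
finger_force: 12.0
```

Request:
jog_arm(
  series=[
    [0,0.25,0,0,0,0,1],
    [0,0.5,0,0,0,0,1],
    [0,0.75,0,0,0,0,1],
    [0,1,0,0,0,0,1],
  ],
)

```text
clock: 12.75
eef_pos: [409.7, 187.0, 101.1]
eef_rot: [3.141, -0.0, 1.569]
wrist_force: [0.6, -0.2, -0.5]
finger_gap: 26.9
finger_force: 12.0
```

Request:
jog_arm(
  series=[
    [0,0.25,0,0,0,0,1],
    [0,0.5,0,0,0,0,1],
    [0,0.75,0,0,0,0,1],
    [0,1,0,0,0,0,1],
    [0,1,0,0,0,0,1],
    [0,1,0,0,0,0,1],
  ],
)

```text
clock: 13.25
eef_pos: [409.6, 306.3, 100.7]
eef_rot: [-3.141, 0.0, 1.571]
wrist_force: [0.3, -0.8, -1.1]
finger_gap: 26.6
finger_force: 12.0
```

Request:
jog_arm(
  series=[
    [0,0,-0.2,0,0,0,1],
    [0,0,-0.4,0,0,0,1],
    [0,0,-0.6,0,0,0,1],
    [0,0,-0.7,0,0,0,1],
    [0,0,-0.76,0,0,0,1],
    [0,0,-0.8,0,0,0,1],
    [0,0,-0.82,0,0,0,1],
    [0,0,-0.82,0,0,0,1],
  ],
)

```text
clock: 13.92
eef_pos: [410.3, 305.3, 2.9]
eef_rot: [3.141, -0.0, 1.569]
wrist_force: [0.5, 0.5, -0.8]
finger_gap: 26.5
finger_force: 12.0
```

Request:
jog_arm(
  series=[
    [0,0,-0.01,0,0,0,1],
    [0,0,-0.01,0,0,0,1],
  ],
)

```text
clock: 14.08
eef_pos: [410.3, 305.6, 1.9]
eef_rot: [3.141, -0.001, 1.569]
wrist_force: [-0.2, 0.2, -0.1]
finger_gap: 26.9
finger_force: 12.0
```

Request:
jog_arm(
  series=[
    [0,0,-0.01,0,0,0,1],
    [0,0,-0.01,0,0,0,1],
  ],
)

```text
clock: 14.25
eef_pos: [410.1, 305.5, 0.4]
eef_rot: [3.141, -0.0, 1.569]
wrist_force: [-0.0, 0.6, -0.3]
finger_gap: 26.8
finger_force: 12.0
```

Request:
jog_arm(
  series=[
    [0,0,-0.01,0,0,0,1],
    [0,0,-0.01,0,0,0,1],
  ],
)

```text
clock: 14.42
eef_pos: [410.0, 305.4, -1.1]
eef_rot: [-3.142, 0.0, 1.569]
wrist_force: [-0.3, -0.0, 0.1]
finger_gap: 27.0
finger_force: 12.0
```

Request:
jog_arm(
  series=[
    [0,0,-0.008,0,0,0,1],
    [0,0,-0.008,0,0,0,1],
  ],
)

```text
clock: 14.58
eef_pos: [409.9, 305.4, -2.1]
eef_rot: [-3.141, 0.0, 1.569]
wrist_force: [0.5, -0.6, -0.0]
finger_gap: 26.7
finger_force: 12.0
```

Request:
jog_arm(
  series=[
    [0,0,-0.008,0,0,0,1],
    [0,0,-0.008,0,0,0,1],
  ],
)

```text
clock: 14.75
eef_pos: [410.1, 305.5, -2.7]
eef_rot: [3.141, -0.0, 1.569]
wrist_force: [-1.2, -1.2, 3.6]
finger_gap: 26.7
finger_force: 12.0
```

Contact at TCP −2.7 means the vial is on its floor; the mat evidently is about 2.5 thick. Release and lift.

Request:
jog_arm(
  series=[
    [0,0,0,0,0,0,0.5],
    [0,0,0,0,0,0,0.5],
    [0,0,0,0,0,0,0.5],
    [0,0,0,0,0,0,0.5],
    [0,0,0.1,0,0,0,0.5],
    [0,0,0.4,0,0,0,0.5],
    [0,0,0.8,0,0,0,0.5],
    [0,0,1,0,0,0,0.5],
  ],
)

```text
clock: 15.42
eef_pos: [410.2, 305.6, 119.9]
eef_rot: [3.14, -0.001, 1.569]
wrist_force: [0.4, 1.0, 1.6]
finger_gap: 47.3
finger_force: 0.0
```

Run:
```python
from h import *
s=manip.read_state(); print(s["eef_pos"],s["eef_rot"],s["finger_gap"])
g=geo("wrist"); print(np.round([proj(g,(410,305.5,z),1) for z in (57,7)]))
hit.fish=True; im=topdown(g,370,450,255,355,57,4)
h=cv2.cvtColor(im,cv2.COLOR_BGR2HSV); m=cv2.inRange(h,(95,50,120),(125,255,255))
n,_,st,ct=cv2.connectedComponentsWithStats(m); 
for i in range(1,n):
    if st[i,4]>100: print("blue cap", 450-ct[i][1]/4, 355-ct[i][0]/4, st[i])
```

```text
[410.23160711 305.58266798 119.89423703] [ 3.14032702e+00 -8.42553056e-04  1.56911910e+00] 47.26546163010584
[[253. 191.]
 [252. 178.]]
blue cap 409.5665595593298 306.6422997475327 [ 155  124   77   76 4357]
```

The cap reads as a 19 mm circle at (410,307) on z=57, so the vial is upright and seated. Next the syringe: grip at (393,−328), turned −20°.

Request:
jog_arm(
  series=[
    [0,-0.3,0,0,0,0,0.5],
    [0,-0.6,0,0,0,0,0.5],
    [0,-1,0,0,0,0,0.5],
  ],
)

```text
clock: 15.72
eef_pos: [409.6, 191.1, 116.8]
eef_rot: [3.141, -0.0, 1.571]
wrist_force: [1.3, -1.7, -0.0]
finger_gap: 47.0
finger_force: 0.0
```

Request:
jog_arm(
  series=[
    [0,-0.33,0,0,0,0,0.5],
    [0,-0.67,0,0,0,0,0.5],
    [0,-1,0,0,0,0,0.5],
  ],
)

```text
clock: 15.97
eef_pos: [409.5, 70.0, 116.9]
eef_rot: [3.141, -0.0, 1.57]
wrist_force: [0.7, -0.4, -0.4]
finger_gap: 47.2
finger_force: 0.0
```

Request:
jog_arm(
  series=[
    [0,-0.33,0,0,0,0,0.5],
    [0,-0.67,0,0,0,0,0.5],
    [0,-1,0,0,0,0,0.5],
  ],
)

```text
clock: 16.22
eef_pos: [409.5, -50.2, 117.0]
eef_rot: [3.141, 0.0, 1.569]
wrist_force: [0.4, 0.0, 0.0]
finger_gap: 46.9
finger_force: 0.0
```

Request:
jog_arm(
  series=[
    [0,-0.33,0,0,0,0,0.5],
    [0,-0.67,0,0,0,-0.1,0.5],
    [0,-1,0,0,0,-0.1,0.5],
  ],
)

```text
clock: 16.47
eef_pos: [409.5, -170.4, 117.0]
eef_rot: [3.141, 0.0, 1.405]
wrist_force: [0.8, 0.6, -0.3]
finger_gap: 46.9
finger_force: 0.0
```

Request:
jog_arm(
  series=[
    [0,-0.33,0,0,0,-0.06,0.5],
    [0,-0.67,0,0,0,-0.123,0.5],
    [0,-1,0,0,0,-0.123,0.5],
    [0,-1,0,0,0,-0.123,0.5],
    [0,-1,0,0,0,-0.123,0.5],
    [0,-1,0,0,0,-0.123,0.5],
  ],
)

```text
clock: 16.97
eef_pos: [409.8, -287.7, 116.6]
eef_rot: [-3.141, -0.0, 1.219]
wrist_force: [-0.2, -0.1, -0.4]
finger_gap: 47.0
finger_force: 0.0
```

Run:
```python
from h import *
s=manip.read_state(); print(s["eef_pos"],s["eef_rot"])
hit.fish=True
g=geo("wrist"); im=topdown(g,350,450,-400,-230,9.5,4)
h=cv2.cvtColor(np.ascontiguousarray(im),cv2.COLOR_BGR2GRAY); m=(h>110).astype(np.uint8)
m[:, :]=cv2.morphologyEx(m,cv2.MORPH_OPEN,np.ones((3,3)))
n,l,st,ct=cv2.connectedComponentsWithStats(m)
for i in range(1,n):
    if st[i,4]>800:
        v,u=np.where(l==i); P=np.c_[450-v/4,-230-u/4]
        d=np.linalg.svd(P-P.mean(0),full_matrices=False)[2][0]; d*=np.sign(d[1])
        t=(P-P.mean(0))@d; print(st[i],"mean",P.mean(0),"dir",d,"ang",np.degrees(np.arctan2(-d[0],d[1])),"len",np.ptp(t),"mid",P.mean(0)+d*(t.max()+t.min())/2)
cv2.imwrite("pics/syr.png",im)
```

```text
[ 409.80124188 -287.73224857  116.61688244] [-3.14085260e+00 -4.14930083e-04  1.21870116e+00]
[  472     0   208    77 13808] mean [ 440.55822711 -376.58330316] dir [-0.0333168   0.99944484] ang 1.9092651810690102 len 52.25433929490253 mid [ 440.4696456  -373.92601483]
[   94    92   470   220 29072] mean [ 398.82003302 -310.51897014] dir [0.36482211 0.93107724] ang -21.396635581497723 len 123.82436344252724 mid [ 397.9622457 -312.7081638]
[  631   124    49   276 11089] mean [ 383.62992605 -394.80681306] dir [-0.99994258  0.01071603] ang 89.38600524222664 len 68.80499063324997 mid [ 384.57873647 -394.81698112]
```

Syringe remeasured: middle (398,−313), angle about −21°, consistent. Descend and grip.

Request:
jog_arm(
  series=[
    [-0.07,-0.14,-0.1,0,0,0,0.5],
    [-0.143,-0.27,-0.3,0,0,0,0.5],
    [-0.143,-0.27,-0.6,0,0,0,0.5],
    [-0.143,-0.27,-0.8,0,0,0,0.5],
    [-0.143,-0.27,-0.95,0,0,0,0.5],
    [-0.143,-0.27,-1,0,0,0,0.5],
    [-0.143,-0.27,-1,0,0,0,0.5],
  ],
)

```text
clock: 17.6
eef_pos: [392.7, -319.3, -3.8]
eef_rot: [-3.14, -0.001, 1.22]
wrist_force: [-0.6, 0.4, 0.4]
finger_gap: 46.9
finger_force: 0.0
```

Request:
jog_arm(
  series=[
    [0,0,-0.06,0,0,0,0.5],
    [0,0,-0.12,0,0,0,0.5],
    [0,0,-0.16,0,0,0,0.5],
    [0,0,-0.18,0,0,0,0.5],
    [0,0,-0.18,0,0,0,0.5],
    [0,0,-0.18,0,0,0,0.65],
    [0,0,-0.18,0,0,0,0.75],
    [0,0,-0.18,0,0,0,1],
  ],
)

```text
clock: 18.27
eef_pos: [393.0, -320.8, -24.2]
eef_rot: [3.141, 0.0, 1.219]
wrist_force: [0.6, -0.1, -0.9]
finger_gap: 29.8
finger_force: 0.0
```

Request:
jog_arm(
  series=[
    [0,0,0,0,0,0,1],
    [0,0,0,0,0,0,1],
    [0,0,0,0,0,0,1],
    [0,0,0,0,0,0,1],
    [0,0,0,0,0,0,1],
  ],
)

```text
clock: 18.68
eef_pos: [392.9, -320.7, -24.4]
eef_rot: [3.141, 0.0, 1.219]
wrist_force: [1.0, 0.3, 1.3]
finger_gap: 12.8
finger_force: 12.0
```

Gripped at 12.8 mm, 12 N. The actual grip is at y=−320.7, about 9 mm from the syringe's middle, so the TCP target is (502.8,139) at yaw 1.545.

Request:
jog_arm(
  series=[
    [0,0,0.2,0,0,0,1],
    [0,0,0.5,0,0,0,1],
    [0,0,0.8,0,0,0,1],
    [0,0,0.8,0,0,0,1],
  ],
)

```text
clock: 19.02
eef_pos: [395.1, -322.7, 77.7]
eef_rot: [3.133, 0.004, 1.219]
wrist_force: [0.2, -0.9, 0.7]
finger_gap: 13.4
finger_force: 12.0
```

Request:
jog_arm(
  series=[
    [0,0.25,0,0,0,0,1],
    [0,0.5,0,0,0,0,1],
    [0,0.75,0,0,0,0,1],
    [0,1,0,0,0,0,1],
    [0,1,0,0,0,0,1],
  ],
)

```text
clock: 19.43
eef_pos: [392.4, -197.1, 71.2]
eef_rot: [-3.141, -0.001, 1.221]
wrist_force: [-1.3, 1.0, -0.7]
finger_gap: 12.9
finger_force: 12.0
```

Request:
jog_arm(
  series=[
    [0,0.25,0,0,0,0,1],
    [0,0.5,0,0,0,0,1],
    [0,0.75,0,0,0,0,1],
    [0,1,0,0,0,0,1],
    [0,1,0,0,0,0,1],
  ],
)

```text
clock: 19.85
eef_pos: [392.6, -77.5, 71.4]
eef_rot: [-3.141, -0.0, 1.221]
wrist_force: [-0.4, -0.5, 0.7]
finger_gap: 13.0
finger_force: 12.0
```

Request:
jog_arm(
  series=[
    [0.08,0.25,0,0,0,0.05,1],
    [0.15,0.5,0,0,0,0.1,1],
    [0.23,0.75,0,0,0,0.1,1],
    [0.3,1,0,0,0,0.1,1],
    [0.3,1,0,0,0,0.1,1],
  ],
)

```text
clock: 20.27
eef_pos: [430.1, 42.3, 71.5]
eef_rot: [3.141, -0.001, 1.379]
wrist_force: [-0.0, 0.4, 0.2]
finger_gap: 13.1
finger_force: 12.0
```

Request:
jog_arm(
  series=[
    [0.15,0.2,0,0,0,0.05,1],
    [0.3,0.4,0,0,0,0.108,1],
    [0.45,0.6,0,0,0,0.108,1],
    [0.616,0.831,0,0,0,0.108,1],
    [0.616,0.831,0,0,0,0.108,1],
    [0.616,0.831,0,0,0,0.108,1],
    [0.616,0.831,0,0,0,0.108,1],
  ],
)

```text
clock: 20.85
eef_pos: [502.5, 138.1, 71.0]
eef_rot: [-3.141, 0.0, 1.545]
wrist_force: [0.8, 0.5, -0.4]
finger_gap: 12.9
finger_force: 12.0
```

Run:
```python
from h import *
s=manip.read_state(); print(s["eef_pos"],s["eef_rot"],s["finger_gap"],s["finger_force"])
hit.fish=True
g=geo("wrist"); a=np.ascontiguousarray(topdown(g,420,580,40,260,105,3)); b=np.ascontiguousarray(topdown(g,420,580,40,260,23,3))
cv2.imwrite("pics/carry.png",np.vstack([a,b])[:,:][::1]); cv2.imwrite("pics/carry2.png",cv2.resize(np.vstack([a,b]),None,fx=.62,fy=.62))
```

```text
[502.45755554 138.06906474  71.01831871] [-3.14068709e+00  4.04548424e-04  1.54539486e+00] 12.92644719721873 11.999563872814178
```

View pics/carry2.png

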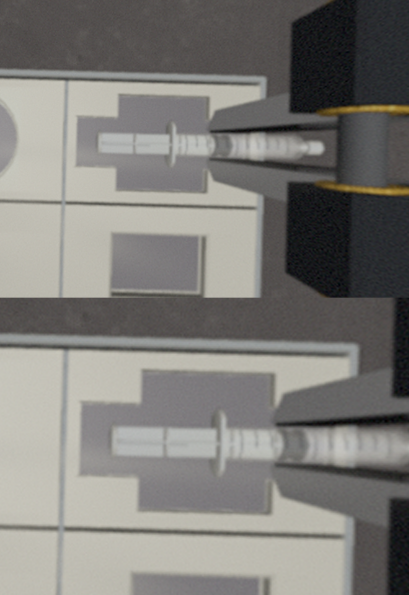

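The syringe is held straight (plunger 98,144 to nozzle 325,148 in the upper panel, middle y≈146.3), over its groove. Shift +1.7 mm in y and lower.

Request:
jog_arm(
  series=[
    [0,0.014,-0.15,0,0,0,1],
    [0,0.014,-0.3,0,0,0,1],
    [0,0.014,-0.45,0,0,0,1],
    [0,0.014,-0.58,0,0,0,1],
    [0,0.014,-0.64,0,0,0,1],
    [0,0.014,-0.67,0,0,0,1],
    [0,0.014,-0.67,0,0,0,1],
    [0,0.014,-0.67,0,0,0,1],
  ],
)

```text
clock: 21.57
eef_pos: [503.2, 140.5, -8.2]
eef_rot: [3.141, -0.0, 1.545]
wrist_force: [0.2, 0.2, -0.2]
finger_gap: 13.2
finger_force: 12.0
```

Request:
jog_arm(
  series=[
    [0,0,-0.01,0,0,0,1],
    [0,0,-0.01,0,0,0,1],
  ],
)

```text
clock: 21.73
eef_pos: [503.1, 140.8, -9.5]
eef_rot: [3.141, -0.0, 1.546]
wrist_force: [0.4, -0.1, 0.8]
finger_gap: 13.3
finger_force: 12.0
```

Request:
jog_arm(
  series=[
    [0,0,-0.008,0,0,0,1],
    [0,0,-0.008,0,0,0,1],
  ],
)

```text
clock: 21.9
eef_pos: [502.8, 140.8, -10.9]
eef_rot: [3.141, -0.0, 1.546]
wrist_force: [-0.2, -0.0, 0.4]
finger_gap: 13.4
finger_force: 12.0
```

Request:
jog_arm(
  series=[
    [0,0,-0.008,0,0,0,1],
    [0,0,-0.008,0,0,0,1],
  ],
)

```text
clock: 22.07
eef_pos: [502.9, 140.8, -11.8]
eef_rot: [3.141, -0.0, 1.546]
wrist_force: [-0.7, 0.1, 1.3]
finger_gap: 13.1
finger_force: 12.0
```

Request:
jog_arm(
  series=[
    [0,0,-0.006,0,0,0,1],
    [0,0,-0.006,0,0,0,1],
  ],
)

```text
clock: 22.23
eef_pos: [503.1, 140.8, -12.1]
eef_rot: [3.141, -0.0, 1.546]
wrist_force: [-2.3, -0.8, 8.8]
finger_gap: 13.3
finger_force: 12.0
```

Contact. Release within the finger room (gap about 36) and lift.

Request:
jog_arm(
  series=[
    [0,0,0,0,0,0,0.62],
    [0,0,0,0,0,0,0.62],
    [0,0,0,0,0,0,0.62],
    [0,0,0,0,0,0,0.62],
    [0,0,0.1,0,0,0,0.62],
    [0,0,0.35,0,0,0,0.62],
    [0,0,0.65,0,0,0,0.62],
    [0,0,0.8,0,0,0,0.62],
  ],
)

```text
clock: 22.9
eef_pos: [503.9, 141.0, 87.6]
eef_rot: [3.138, -0.001, 1.546]
wrist_force: [0.2, -0.0, 0.6]
finger_gap: 35.9
finger_force: 0.0
```

Request:
jog_arm(
  series=[
    [0,0,0.1,0,0,0,0.2],
    [0,0,0.1,0,0,0,0.2],
    [0,0,0.1,0,0,0,0],
  ],
)

```text
clock: 23.15
eef_pos: [502.9, 140.8, 95.8]
eef_rot: [3.14, -0.0, 1.546]
wrist_force: [-0.7, -0.6, -0.5]
finger_gap: 52.5
finger_force: 0.0
```

Run:
```python
from h import *
s=manip.read_state(); print(s["eef_pos"],s["finger_gap"])
hit.fish=True
g=geo("wrist"); im=topdown(g,466,540,75,221,22,4); cv2.imwrite("pics/syrplaced.png",im)
hsv=cv2.cvtColor(np.ascontiguousarray(im),cv2.COLOR_BGR2GRAY)
# column profile along the groove centre: brightness per 4mm at x=503
r=hsv[int((540-506)*4):int((540-500)*4)].mean(0)
print([int(q) for q in r.reshape(-1,8).mean(1)])
for y in (200,180,165,150,120): # cross profile
    print(y,[int(q) for q in hsv[:, int((221-y)*4)-4:int((221-y)*4)+4].mean(1).reshape(-1,8).mean(1)])
```

```text
[502.9033471  140.79939272  95.79655237] 52.46842167412708
[199, 194, 156, 144, 143, 163, 183, 185, 185, 184, 184, 184, 184, 184, 179, 177, 184, 184, 184, 184, 184, 183, 183, 183, 169, 182, 190, 184, 180, 190, 193, 182, 191, 190, 183, 177, 143, 122, 124, 119, 129, 158, 174, 182, 177, 177, 181, 174, 180, 180, 173, 180, 174, 176, 178, 169, 178, 175, 171, 161, 153, 159, 170, 172, 167, 145, 126, 131, 142, 125, 150, 185, 191]
200 [197, 196, 197, 197, 196, 196, 197, 187, 157, 140, 137, 137, 138, 138, 139, 164, 188, 185, 180, 188, 176, 150, 149, 151, 152, 152, 149, 156, 183, 196, 195, 196, 196, 196, 196, 196, 196]
180 [140, 132, 133, 134, 133, 134, 134, 132, 133, 134, 134, 133, 133, 133, 133, 154, 185, 187, 178, 187, 179, 145, 141, 144, 145, 146, 144, 142, 140, 139, 136, 134, 133, 133, 132, 132, 138]
165 [132, 130, 131, 131, 130, 131, 131, 130, 131, 130, 131, 130, 131, 132, 130, 145, 177, 184, 184, 184, 178, 156, 138, 139, 140, 142, 142, 140, 139, 137, 135, 133, 131, 131, 130, 130, 134]
150 [138, 129, 129, 129, 129, 129, 129, 129, 128, 130, 129, 128, 130, 129, 129, 137, 161, 175, 180, 175, 167, 143, 134, 135, 136, 138, 138, 139, 138, 135, 133, 132, 130, 129, 128, 128, 130]
120 [143, 126, 126, 126, 126, 126, 127, 126, 127, 127, 127, 127, 126, 127, 126, 130, 152, 168, 174, 178, 178, 161, 133, 130, 130, 134, 133, 134, 135, 133, 132, 130, 129, 127, 126, 126, 127]
```

The syringe lies in the groove from y≈210 to 90 (groove walls at 217 and 80), straight. Next is the roll at (395,−153).

Request:
jog_arm(
  series=[
    [-0.12,-0.25,0,0,0,0,0],
    [-0.25,-0.5,0,0,0,0,0],
    [-0.37,-0.75,0,0,0,0,0],
    [-0.5,-1,0,0,0,0,0],
    [-0.5,-1,0,0,0,0,0],
  ],
)

```text
clock: 23.62
eef_pos: [440.1, 17.6, 94.0]
eef_rot: [-3.139, 0.001, 1.543]
wrist_force: [-1.5, -0.0, -0.0]
finger_gap: 89.7
finger_force: 0.0
```

Request:
jog_arm(
  series=[
    [-0.1,-0.25,0,0,0,0,0],
    [-0.2,-0.5,0,0,0,0,0],
    [-0.3,-0.75,0,0,0,0,0],
    [-0.396,-1,0,0,0,0,0],
    [-0.396,-1,0,0,0,0,0],
  ],
)

```text
clock: 24.03
eef_pos: [393.5, -102.2, 94.4]
eef_rot: [-3.14, 0.0, 1.542]
wrist_force: [0.4, 0.9, 0.8]
finger_gap: 93.6
finger_force: 0.0
```

Request:
jog_arm(
  series=[
    [0,-0.2,-0.1,0,0,0,0],
    [0,-0.45,-0.2,0,0,0,0],
    [0,-0.45,-0.3,0,0,0,0],
    [0,-0.45,-0.3,0,0,0,0],
    [0,-0.45,-0.3,0,0,0,0],
  ],
)

```text
clock: 24.45
eef_pos: [394.8, -152.5, 58.5]
eef_rot: [-3.139, -0.001, 1.545]
wrist_force: [0.0, -0.1, -0.4]
finger_gap: 94.2
finger_force: 0.0
```

Run:
```python
from h import *
s=manip.read_state(); print(s["eef_pos"],s["finger_gap"])
hit.fish=True
g=geo("wrist"); z=27.5; im=np.ascontiguousarray(topdown(g,330,550,-210,-100,z,4))
h=cv2.cvtColor(im,cv2.COLOR_BGR2HSV)
for nm,lo,hi in(("roll",(5,50,110),(22,200,255)),("ox",(98,100,80),(125,255,255))):
    m=cv2.inRange(h,lo,hi); n,l,st,ct=cv2.connectedComponentsWithStats(m)
    for i in range(1,n):
        if st[i,4]>1500:
            x,y,w,hh,a=st[i]; print(nm,"x %.1f..%.1f y %.1f..%.1f"%(550-(y+hh)/4,550-y/4,-100-(x+w)/4,-100-x/4),a/16, cv2.minAreaRect(np.argwhere(l==i)[:,::-1].astype(np.float32)))
cv2.imwrite("pics/roll.png",im)
```

```text
[ 394.80783506 -152.52523378   58.47131602] 94.21950132061743
roll x 363.8..427.2 y -184.8..-118.5 2624.0625 ((209.69119262695312, 613.5146484375), (262.392822265625, 249.8734130859375), 30.963754653930664)
ox x 482.2..517.8 y -190.5..-132.5 1501.875 ((245.5, 199.5), (141.0, 231.0), 90.0)
```

Request:
jog_arm(
  series=[
    [0,-0.006,-0.15,0,0,0,0],
    [0,-0.006,-0.3,0,0,0,0],
    [0,-0.006,-0.45,0,0,0,0],
    [0,-0.006,-0.56,0,0,0,0],
    [0,-0.006,-0.612,0,0,0,0],
    [0,-0.006,-0.612,0,0,0,0],
    [0,-0.006,-0.612,0,0,0,0.2],
    [0,-0.006,-0.612,0,0,0,0.3],
  ],
)

```text
clock: 25.17
eef_pos: [395.9, -154.0, -13.3]
eef_rot: [3.14, 0.001, 1.546]
wrist_force: [-0.9, 1.0, 0.8]
finger_gap: 84.1
finger_force: 0.0
```

Request:
jog_arm(
  series=[
    [0,0,0,0,0,0,0.4],
    [0,0,0,0,0,0,0.5],
    [0,0,0,0,0,0,1],
    [0,0,0,0,0,0,1],
    [0,0,0,0,0,0,1],
    [0,0,0,0,0,0,1],
    [0,0,0,0,0,0,1],
  ],
)

```text
clock: 25.75
eef_pos: [395.4, -154.1, -13.9]
eef_rot: [3.141, 0.0, 1.546]
wrist_force: [-0.6, 0.3, 6.3]
finger_gap: 59.1
finger_force: 12.0
```

Request:
jog_arm(
  series=[
    [0,0,0.15,0,0,0,1],
    [0,0,0.4,0,0,0,1],
    [0,0,0.7,0,0,0,1],
    [0,0,0.9,0,0,0,1],
    [0,0,0.9,0,0,0,1],
  ],
)

```text
clock: 26.17
eef_pos: [397.2, -154.9, 98.1]
eef_rot: [3.135, 0.003, 1.546]
wrist_force: [0.7, -0.2, -0.3]
finger_gap: 59.0
finger_force: 12.0
```

Request:
jog_arm(
  series=[
    [0,0.25,0,0,0,0,1],
    [0,0.5,0,0,0,0,1],
    [0,0.75,0,0,0,0,1],
    [0,1,0,0,0,0,1],
    [0,1,0,0,0,0,1],
  ],
)

```text
clock: 26.58
eef_pos: [394.5, -30.6, 93.0]
eef_rot: [-3.14, -0.001, 1.548]
wrist_force: [0.1, -0.5, 0.3]
finger_gap: 59.0
finger_force: 12.0
```

Request:
jog_arm(
  series=[
    [0,0.25,0,0,0,0,1],
    [0,0.5,0,0,0,0,1],
    [0,0.75,0,0,0,0,1],
    [0,1,0,0,0,0,1],
    [0,1,0,0,0,0,1],
  ],
)

```text
clock: 27.0
eef_pos: [394.9, 89.0, 93.1]
eef_rot: [-3.141, -0.0, 1.548]
wrist_force: [0.4, -0.0, 0.1]
finger_gap: 59.1
finger_force: 12.0
```

Request:
jog_arm(
  series=[
    [0.1,0.25,0,0,0,0,1],
    [0.2,0.5,0,0,0,0,1],
    [0.3,0.75,0,0,0,0,1],
    [0.4,1,0,0,0,0,1],
    [0.4,1,0,0,0,0,1],
  ],
)

```text
clock: 27.42
eef_pos: [444.6, 208.8, 92.9]
eef_rot: [-3.141, -0.0, 1.548]
wrist_force: [0.0, -0.4, -1.0]
finger_gap: 59.1
finger_force: 12.0
```

Request:
jog_arm(
  series=[
    [0.13,0.2,0,0,0,0,1],
    [0.26,0.4,0,0,0,0,1],
    [0.4,0.6,0,0,0,0,1],
    [0.531,0.808,0,0,0,0,1],
    [0.531,0.808,0,0,0,0,1],
    [0.531,0.808,0,0,0,0,1],
  ],
)

```text
clock: 27.92
eef_pos: [507.1, 302.4, 92.3]
eef_rot: [-3.14, 0.001, 1.546]
wrist_force: [-0.3, -0.1, 0.6]
finger_gap: 58.7
finger_force: 12.0
```

Request:
jog_arm(
  series=[
    [0,0,-0.2,0,0,0,1],
    [0,0,-0.4,0,0,0,1],
    [0,0,-0.6,0,0,0,1],
    [0,0,-0.7,0,0,0,1],
    [0,0,-0.76,0,0,0,1],
    [0,0,-0.78,0,0,0,1],
    [0,0,-0.78,0,0,0,1],
  ],
)

```text
clock: 28.5
eef_pos: [507.2, 302.7, 0.6]
eef_rot: [3.141, -0.0, 1.545]
wrist_force: [-0.4, -0.4, -0.0]
finger_gap: 59.3
finger_force: 12.0
```

Request:
jog_arm(
  series=[
    [0,0,-0.02,0,0,0,1],
    [0,0,-0.02,0,0,0,1],
  ],
)

```text
clock: 28.67
eef_pos: [507.3, 303.1, -1.5]
eef_rot: [3.141, -0.001, 1.546]
wrist_force: [0.4, 0.3, -0.1]
finger_gap: 59.1
finger_force: 12.0
```

Request:
jog_arm(
  series=[
    [0,0,-0.01,0,0,0,1],
    [0,0,-0.01,0,0,0,1],
  ],
)

```text
clock: 28.83
eef_pos: [507.1, 303.1, -3.1]
eef_rot: [3.141, -0.0, 1.546]
wrist_force: [-0.8, -0.9, -0.9]
finger_gap: 59.4
finger_force: 12.0
```

Request:
jog_arm(
  series=[
    [0,0,-0.006,0,0,0,1],
    [0,0,-0.006,0,0,0,1],
  ],
)

```text
clock: 29.0
eef_pos: [507.1, 303.1, -3.4]
eef_rot: [3.141, -0.0, 1.546]
wrist_force: [-2.2, -2.0, 5.1]
finger_gap: 59.1
finger_force: 12.0
```

Contact at the expected height. Release and lift.

Request:
jog_arm(
  series=[
    [0,0,0,0,0,0,0.2],
    [0,0,0,0,0,0,0.2],
    [0,0,0,0,0,0,0.2],
    [0,0,0,0,0,0,0.2],
    [0,0,0.1,0,0,0,0.2],
    [0,0,0.35,0,0,0,0.2],
    [0,0,0.65,0,0,0,0.2],
    [0,0,0.8,0,0,0,0.2],
  ],
)

```text
clock: 29.67
eef_pos: [508.0, 303.6, 96.6]
eef_rot: [3.138, -0.002, 1.546]
wrist_force: [1.2, 0.2, 0.2]
finger_gap: 75.0
finger_force: 0.0
```

Request:
jog_arm(
  series=[
    [0,0,0,0,0,0,0.2],
    [0,0,0,0,0,0,0.2],
  ],
)

```text
clock: 29.83
eef_pos: [507.4, 303.2, 93.2]
eef_rot: [3.14, -0.001, 1.546]
wrist_force: [0.1, 0.5, -0.3]
finger_gap: 75.0
finger_force: 0.0
```

Run:
```python
from h import *
s=manip.read_state(); print(s["eef_pos"],s["finger_gap"])
hit.fish=True
g=geo("wrist"); im=np.ascontiguousarray(topdown(g,450,560,250,360,38,4))
m=cv2.inRange(cv2.cvtColor(im,cv2.COLOR_BGR2HSV),(5,50,110),(22,200,255)); n,l,st,ct=cv2.connectedComponentsWithStats(m)
for i in range(1,n):
    if st[i,4]>1500:
        x,y,w,hh,a=st[i]; print("roll x %.1f..%.1f y %.1f..%.1f"%(560-(y+hh)/4,560-y/4,360-(x+w)/4,360-x/4))
cv2.imwrite("pics/rollp.png",im)
```

```text
[507.36563397 303.19674848  93.22770545] 75.03164644315366
roll x 475.2..536.2 y 273.0..337.5
```

The roll is seated at (506,303). Last is the oximeter at (498.5,−160), drawing in a little while passing the bottle.

Request:
jog_arm(
  series=[
    [-0.12,-0.25,0,0,0,0,0.2],
    [-0.25,-0.5,0,0,0,0,0.2],
    [-0.37,-0.75,0,0,0,0,0.2],
    [-0.5,-1,0,0,0,0,0.2],
    [-0.5,-1,0,0,0,0,0.2],
  ],
)

```text
clock: 30.3
eef_pos: [444.0, 179.4, 90.4]
eef_rot: [-3.138, 0.002, 1.544]
wrist_force: [-0.3, 0.1, 0.2]
finger_gap: 75.2
finger_force: 0.0
```

Request:
jog_arm(
  series=[
    [0,-0.25,0,0,0,0,0.2],
    [0,-0.5,0,0,0,0,0.2],
    [0,-0.75,0,0,0,0,0.2],
    [0,-1,0,0,0,0,0.2],
    [0,-1,0,0,0,0,0.2],
  ],
)

```text
clock: 30.72
eef_pos: [446.4, 59.7, 90.9]
eef_rot: [-3.14, 0.001, 1.543]
wrist_force: [-0.2, 0.5, -0.6]
finger_gap: 75.6
finger_force: 0.0
```

Request:
jog_arm(
  series=[
    [0,-0.25,0,0,0,0,0.2],
    [0,-0.5,0,0,0,0,0.2],
    [0,-0.75,0,0,0,0,0.2],
    [0,-1,0,0,0,0,0.2],
    [0,-1,0,0,0,0,0.2],
  ],
)

```text
clock: 31.13
eef_pos: [446.7, -59.9, 91.0]
eef_rot: [-3.14, 0.0, 1.543]
wrist_force: [0.4, 0.5, 0.5]
finger_gap: 75.1
finger_force: 0.0
```

Request:
jog_arm(
  series=[
    [0.1,-0.25,0,0,0,0,0.2],
    [0.2,-0.5,0,0,0,0,0.2],
    [0.3,-0.75,0,0,0,0,0.2],
    [0.429,-0.858,0,0,0,0,0.2],
    [0.429,-0.858,0,0,0,0,0.2],
    [0.429,-0.858,0,0,0,0,0.2],
    [0.429,-0.858,0,0,0,0,0.2],
  ],
)

```text
clock: 31.72
eef_pos: [498.0, -158.7, 91.0]
eef_rot: [-3.14, -0.001, 1.546]
wrist_force: [0.5, 0.5, -0.1]
finger_gap: 75.3
finger_force: 0.0
```

Run:
```python
from h import *
s=manip.read_state(); print(s["eef_pos"],s["finger_gap"])
hit.fish=True
g=geo("wrist"); im=np.ascontiguousarray(topdown(g,440,560,-220,-100,32,4))
m=cv2.inRange(cv2.cvtColor(im,cv2.COLOR_BGR2HSV),(98,100,80),(125,255,255)); n,l,st,ct=cv2.connectedComponentsWithStats(m)
for i in range(1,n):
    if st[i,4]>1500:
        x,y,w,hh,a=st[i]; print("ox x %.1f..%.1f y %.1f..%.1f"%(560-(y+hh)/4,560-y/4,-100-(x+w)/4,-100-x/4))
```

```text
[ 497.97386383 -158.68337716   91.03723013] 75.33712578303397
ox x 481.0..516.0 y -188.2..-131.5
```

The oximeter measures 35 × 57 at (498.5,−160), confirming the right size. Descend and grip.

Request:
jog_arm(
  series=[
    [0,0,-0.25,0,0,0,0.2],
    [0,0,-0.5,0,0,0,0.2],
    [0,0,-0.68,0,0,0,0.2],
    [0,0,-0.8,0,0,0,0.2],
    [0,0,-0.868,0,0,0,0.2],
    [0,0,-0.868,0,0,0,0.2],
    [0,0,-0.868,0,0,0,0.4],
    [0,0,-0.868,0,0,0,0.5],
  ],
)

```text
clock: 32.43
eef_pos: [499.0, -159.9, -11.2]
eef_rot: [3.14, 0.001, 1.546]
wrist_force: [-0.4, -0.2, -0.1]
finger_gap: 65.2
finger_force: 0.0
```

Request:
jog_arm(
  series=[
    [0,0,0,0,0,0,0.6],
    [0,0,0,0,0,0,0.7],
    [0,0,0,0,0,0,1],
    [0,0,0,0,0,0,1],
    [0,0,0,0,0,0,1],
    [0,0,0,0,0,0,1],
    [0,0,0,0,0,0,1],
    [0,0,0,0,0,0,1],
  ],
  grip_force=15,
)

```text
clock: 33.1
eef_pos: [498.6, -160.0, -12.1]
eef_rot: [3.141, 0.0, 1.546]
wrist_force: [-0.6, 0.3, 3.3]
finger_gap: 32.4
finger_force: 15.0
```

Request:
jog_arm(
  series=[
    [0,0,0.15,0,0,0,1],
    [0,0,0.4,0,0,0,1],
    [0,0,0.65,0,0,0,1],
    [0,0,0.8,0,0,0,1],
    [0,0,0.8,0,0,0,1],
  ],
)

```text
clock: 33.52
eef_pos: [500.1, -160.6, 87.4]
eef_rot: [3.136, 0.002, 1.546]
wrist_force: [0.1, 0.2, -0.2]
finger_gap: 32.3
finger_force: 15.0
```

Request:
jog_arm(
  series=[
    [-0.15,0.25,0,0,0,0,1],
    [-0.3,0.5,0,0,0,0,1],
    [-0.45,0.75,0,0,0,0,1],
    [-0.6,1,0,0,0,0,1],
    [-0.6,1,0,0,0,0,1],
  ],
)

```text
clock: 33.93
eef_pos: [423.3, -36.5, 82.5]
eef_rot: [-3.139, -0.001, 1.548]
wrist_force: [0.8, 0.6, -0.5]
finger_gap: 32.1
finger_force: 15.0
```

Request:
jog_arm(
  series=[
    [-0.05,0.25,0,0,0,0,1],
    [-0.1,0.5,0,0,0,0,1],
    [-0.15,0.75,0,0,0,0,1],
    [-0.175,1,0,0,0,0,1],
    [-0.175,1,0,0,0,0,1],
  ],
)

```text
clock: 34.35
eef_pos: [404.5, 83.3, 82.9]
eef_rot: [-3.141, -0.0, 1.549]
wrist_force: [0.4, -0.9, -0.5]
finger_gap: 32.1
finger_force: 15.0
```

Request:
jog_arm(
  series=[
    [0,0.2,0,0,0,0,1],
    [0,0.4,0,0,0,0,1],
    [0,0.604,0,0,0,0,1],
    [0,0.604,0,0,0,0,1],
    [0,0.604,0,0,0,0,1],
    [0,0.604,0,0,0,0,1],
  ],
)

```text
clock: 34.85
eef_pos: [405.3, 151.8, 83.1]
eef_rot: [-3.141, 0.0, 1.546]
wrist_force: [-0.0, -0.2, -1.1]
finger_gap: 32.0
finger_force: 15.0
```

Run:
```python
from h import *
s=manip.read_state(); print(s["eef_pos"],s["eef_rot"],s["finger_gap"],s["finger_force"])
hit.fish=True
g=geo("wrist"); im=np.ascontiguousarray(topdown(g,345,465,90,215,128,4))
m=cv2.inRange(cv2.cvtColor(im,cv2.COLOR_BGR2HSV),(98,100,80),(125,255,255)); n,l,st,ct=cv2.connectedComponentsWithStats(m)
for i in range(1,n):
    if st[i,4]>1500:
        x,y,w,hh,a=st[i]; print("ox x %.1f..%.1f y %.1f..%.1f"%(465-(y+hh)/4,465-y/4,215-(x+w)/4,215-x/4))
```

```text
[405.27692703 151.7760514   83.09154028] [-3.14055113e+00  4.94876887e-04  1.54558295e+00] 31.973280793325067 14.98183140065521
ox x 388.2..421.0 y 125.2..182.0
```

Request:
jog_arm(
  series=[
    [0,0,-0.2,0,0,0,1],
    [0,0,-0.4,0,0,0,1],
    [0,0,-0.55,0,0,0,1],
    [0,0,-0.64,0,0,0,1],
    [0,0,-0.69,0,0,0,1],
    [0,0,-0.7,0,0,0,1],
    [0,0,-0.7,0,0,0,1],
  ],
)

```text
clock: 35.48
eef_pos: [405.6, 152.1, -0.2]
eef_rot: [-3.141, 0.0, 1.545]
wrist_force: [-0.2, -0.4, -0.9]
finger_gap: 32.3
finger_force: 15.0
```

Request:
jog_arm(
  series=[
    [0,0,-0.015,0,0,0,1],
    [0,0,-0.015,0,0,0,1],
  ],
)

```text
clock: 35.65
eef_pos: [405.8, 152.5, -1.6]
eef_rot: [3.141, -0.0, 1.545]
wrist_force: [-0.3, 0.2, -0.7]
finger_gap: 32.1
finger_force: 15.0
```

Request:
jog_arm(
  series=[
    [0,0,-0.01,0,0,0,1],
    [0,0,-0.01,0,0,0,1],
  ],
)

```text
clock: 35.82
eef_pos: [405.6, 152.6, -3.1]
eef_rot: [3.141, -0.0, 1.546]
wrist_force: [-0.1, -0.1, 0.5]
finger_gap: 31.9
finger_force: 15.0
```

Request:
jog_arm(
  series=[
    [0,0,-0.006,0,0,0,1],
    [0,0,-0.006,0,0,0,1],
  ],
)

```text
clock: 35.98
eef_pos: [405.6, 152.6, -3.7]
eef_rot: [3.141, -0.0, 1.546]
wrist_force: [-0.4, -0.8, 4.3]
finger_gap: 32.0
finger_force: 15.0
```

Request:
jog_arm(
  series=[
    [0,0,-0.004,0,0,0,1],
    [0,0,-0.004,0,0,0,1],
  ],
)

```text
clock: 36.15
eef_pos: [405.7, 152.6, -3.7]
eef_rot: [3.141, -0.0, 1.546]
wrist_force: [-4.9, -1.7, 12.4]
finger_gap: 32.1
finger_force: 15.0
```

On the floor. Release, lift and check the whole scene.

Request:
jog_arm(
  series=[
    [0,0,0,0,0,0,0.4],
    [0,0,0,0,0,0,0.4],
    [0,0,0,0,0,0,0.4],
    [0,0,0,0,0,0,0.4],
    [0,0,0.1,0,0,0,0.4],
    [0,0,0.4,0,0,0,0.4],
    [0,0,0.7,0,0,0,0.4],
    [0,0,1,0,0,0,0.4],
  ],
)

```text
clock: 36.82
eef_pos: [404.9, 152.4, 116.8]
eef_rot: [-3.141, 0.0, 1.546]
wrist_force: [0.6, -0.2, 0.8]
finger_gap: 56.6
finger_force: 0.0
```

Request:
jog_arm(
  series=[
    [0.2,0.3,0.3,0,0,0,0.4],
    [0.3,0.6,0.6,0,0,0,0.4],
    [0.4,0.8,1,0,0,0,0.4],
    [0.4,0.8,1,0,0,0,0.4],
    [0.4,0.8,1,0,0,0,0.4],
    [0.4,0.8,1,0,0,0,0.4],
  ],
)

```text
clock: 37.32
eef_pos: [453.9, 249.3, 236.2]
eef_rot: [3.14, -0.001, 1.547]
wrist_force: [-0.4, -0.4, -0.9]
finger_gap: 56.3
finger_force: 0.0
```

Run:
```python
from h import *
s=manip.read_state(); print(s["eef_pos"],s["finger_gap"],s["wrist_force"])
hit.fish=True
a=np.ascontiguousarray(topdown(geo("wrist"),340,590,50,420,30,1.5)); b=geo("side")[0][:,:,::-1]
a=cv2.resize(a,(400,int(400*a.shape[0]/a.shape[1]))); b=cv2.resize(b[60:330,150:400],(400,432))
p=np.zeros((432,800,3),np.uint8); p[:a.shape[0],:400]=a; p[:,400:]=b
cv2.imwrite("pics/final.png",p)
```

```text
[453.85235885 249.33560765 236.18261777] 56.330499243461304 [-0.4410772  -0.35474904 -0.91584128]
```

View pics/final.png

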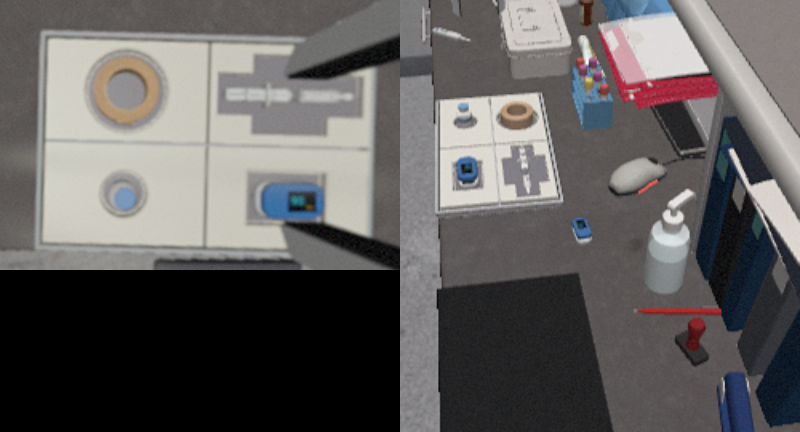

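The final view shows all four items in their recesses: roll (126,90), vial (124,197), syringe (290,95), oximeter (290,200). The mat is empty, the bottle and stamp are undisturbed, and the arm is clear.

```bash
python3 -c "
from cell import manip
print(manip.sign_off())"
```

```text
the job is handed in; nothing more can be done
None
```

The vial (upright), syringe, plaster roll and pulse oximeter are each seated in their own inserts, the pump bottle and stamp were not touched, and the job is handed in at about 37 s of the 122 s allowed.

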